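Find the light side of the plaster wheels

ROBOT

A 6-joint arm with a two-finger parallel gripper is mounted at the origin on the work surface. World frame = base frame: x ahead of the robot, y to its left, z up, the work surface at z = 0. Lengths are in m, angles in degrees, forces in N, time in s.
With the tool pointing down it reaches from about 0.3 to 0.75 m from the base axis. Payload 8.5 kg.
Tool frame: the origin (TCP) lies on the mounting face of the last link; the fingertips stand 173 mm ahead of it and the grasp point (between the pads) lies 155 mm ahead of it (env.tips_ahead is the distance from the TCP to the fingertips, in m); z points along the fingers, x is the direction in which the jaws open and shut, and the axes are right-handed (so a half turn about z gives the same grasp; the last joint's range is limited). The gripper opens to 85 mm and grips with 20 to 120 N. Pads are 22 mm wide; open, the fingers measure 114 mm over their backs; the gripper's body (76 mm by 85 mm) begins 54 mm behind the grasp point. The pads swing forward as they close: fully open they stand 13 mm farther back than shut.
Start: joints at [51.033, 21.807, 74.336, -0, 83.858, -12.336], TCP at [0.247, 0.492, 0.405] pointing down, gripper open.
Joint ranges: [-178.18, 178.18], [-50.72, 133.34], [12.68, 142.11], [-81.47, 261.47], [9.98, 163.14], [-165.26, 165.26]. Speed limits (degrees/s): [136.94, 136.94, 180, 180, 180, 180].

INTERFACE

Orientations are given as a 3x3 rotation matrix whose columns are the frame's x, y, z axes.
In Python, from rig import env gives the robot as it stands. The module is installed in compiled form; this text tells all that it offers.
- The arm moves only by the tool step_arm, never from a script. Its argument "increments" is a list of rows, each an object of numbers: "x", "y", "z": the shift along the tool's x, y, z in cm; "wx", "wy", "wz": the turn, a rotation vector about the tool's x, y, z in rad; "gripper": the finger opening in cm, from 0 to 8.54. A call has 1 to 20 rows; each row shifts and turns the commanded pose from where the row before left it, along the tool's axes as they then stand; what a row does not reach is not made up. A row lasts 1/10 s, in which the tool goes at most 50 mm and 8.59 degrees, less where a joint would pass 70% of its speed; a pose out of reach is approached as far as the arm can. A call with a gripper value outside its range is refused whole. The fingers move at their own pace and stop on an object; "newtons" is the grip in N (left out, the last holds). Time passes only in rows, so rows that do not move let the fingers close. It gives the time, the measured TCP pose, the force and the opening at its end, in the units of the state.
- env.observe(): the state, without advancing time (a new reading comes with each control period).
- env.get_image(name): name is "scene" or "top"; returns a dict with "color" (480x640x3 uint8, blue, green, red), "camera_matrix" (3x3 intrinsics, pixels), "rvec" (rotation vector, rad) and "tvec" (3), from world to camera coordinates, as OpenCV has them. Camera axes: x right, y down, z forward; pixel columns grow to the right and rows downward; lengths in m; the calibration is good to about 2 mm. A picture is of the moment at which its call begins. There is no depth.
- env.close_job(): hands the job in, once; it reports no verdict.
The state is a dict: "time_s": time; "q": joint angles; "qvel": joint speeds; "joint_efforts": joint torques, N m; "position": TCP position; "tool_rot": TCP orientation; "ft_force": force on the tool from outside, world axes, zero at the start; "wrist_torque": the same for the moment, N m; "grip_width": finger opening in m.
Only numpy, scipy, OpenCV 4.12 (cv2) and the standard library are available. Lean on these libraries where they do the work, as an engineer would, in place of code of your own. Each camera call takes 0.05 s, during which the arm holds its last target. There are 200 camera calls.

TASK

Check the balance of the plaster wheels: put every wheel from the wooden rests into a station of its own on the blue balancing stand, with the cradles still up, then wind the crank one full turn anticlockwise to its stop so that the wheels lie free on the rollers, and let them settle, hands off, until they are still with the steel slug at the bottom. Then wind the crank all the way back to lift and lock the wheels as they are, and last set one yellow saddle weight squarely astride the top of each wheel. Do not tip over a wheel, and leave the other things on the bench alone.

Things in the scene. Friction and masses are not known exactly. Their poses are not given: they have to be found in the camera images.
- wheel1_centre (a point): White plaster wheel, 100 mm across, 44 mm thick, 0.4-0.65 kg; steel axle 18 mm thick, 100 mm long through it. Dark steel slug on the heavy side, red line across the rim on the light side. Point: its centre; x along the level axle, z from heavy to light side. Starts on a wooden V rest, centre 68 mm up. Grip its flat faces near the top of the rim, above the axle. None if absent.
- wheel2_centre (a point): White plaster wheel, 100 mm across, 44 mm thick, 0.4-0.65 kg; steel axle 18 mm thick, 100 mm long through it. Dark steel slug on the heavy side, red line across the rim on the light side. Point: its centre; x along the level axle, z from heavy to light side. Starts on a wooden V rest, centre 68 mm up. Grip its flat faces near the top of the rim, above the axle. None if absent.
- wheel3_centre (a point): White plaster wheel, 100 mm across, 44 mm thick, 0.4-0.65 kg; steel axle 18 mm thick, 100 mm long through it. Dark steel slug on the heavy side, red line across the rim on the light side. Point: its centre; x along the level axle, z from heavy to light side. Starts on a wooden V rest, centre 68 mm up. Grip its flat faces near the top of the rim, above the axle. None if absent.
- station1 (a point): Station of the blue balancing stand (three, 130 mm apart along the stand's y). Point: where a wheel's centre lies on the raised rubber V cradle with the crank at 0, 98 mm up. Stand axes: the wheel's axle goes along this x, either way round. The rollers 37 mm fore and aft of the point, which take the axle when the cradle is down, reach up to 14 mm below the point.
- station2 (a point): Station of the blue balancing stand (three, 130 mm apart along the stand's y). Point: where a wheel's centre lies on the raised rubber V cradle with the crank at 0, 98 mm up. Stand axes: the wheel's axle goes along this x, either way round. The rollers 37 mm fore and aft of the point, which take the axle when the cradle is down, reach up to 14 mm below the point.
- station3 (a point): Station of the blue balancing stand (three, 130 mm apart along the stand's y). Point: where a wheel's centre lies on the raised rubber V cradle with the crank at 0, 98 mm up. Stand axes: the wheel's axle goes along this x, either way round. The rollers 37 mm fore and aft of the point, which take the axle when the cradle is down, reach up to 14 mm below the point.
- crank (a joint): Crank at the stand's left (+y) end: level black disc, 124 mm across, with an upright red knob. rad, growing anticlockwise seen from above; 0 = cradles raised, wheels locked; stop at 6.28, one full turn = cradles 20 mm lower; wheels land on the rollers half-way, 10 mm down, and there swing freely for a few seconds. Starts at 0 to 0.4, stays where left, takes 2 to 4 N at the knob.
- crank_axis (a point): Point on the crank's upright axis at the height of the middle of the knob, 104 mm above the bench (the disc's top is 74 mm).
- knob_grip (a point): Centre of the crank's red knob: an upright cylinder, 24 mm diameter, 48 mm tall (76 to 124 mm above the bench), freely spinning on its pin, 47 mm from the crank's axis. Grip it and lead it round the axis in small steps; the gripper need not turn.
- saddle1_grip (a point): Yellow saddle weight, 0.11 kg: inverted U, 62 mm over its legs along x (gap 52 mm), 50 mm along y, upright grip plate on top, 12 mm thick in x, 44 mm along y, its top 79 mm above the feet. Point: on the plate, 56 mm above the feet; the plate is clear for 23 mm above and 35 mm below it. Astride a wheel its x lies along the axle, legs 14 mm down the faces. Starts standing on the bench.
- saddle2_grip (a point): Yellow saddle weight, 0.11 kg: inverted U, 62 mm over its legs along x (gap 52 mm), 50 mm along y, upright grip plate on top, 12 mm thick in x, 44 mm along y, its top 79 mm above the feet. Point: on the plate, 56 mm above the feet; the plate is clear for 23 mm above and 35 mm below it. Astride a wheel its x lies along the axle, legs 14 mm down the faces. Starts standing on the bench.
- saddle3_grip (a point): Yellow saddle weight, 0.11 kg: inverted U, 62 mm over its legs along x (gap 52 mm), 50 mm along y, upright grip plate on top, 12 mm thick in x, 44 mm along y, its top 79 mm above the feet. Point: on the plate, 56 mm above the feet; the plate is clear for 23 mm above and 35 mm below it. Astride a wheel its x lies along the axle, legs 14 mm down the faces. Starts standing on the bench.
- saddle1_crown (a point): Point of the same saddle weight in the middle of its bridge's underside, 14 mm above its feet: astride a wheel it lies about 50 mm straight above the wheel's centre.
- saddle2_crown (a point): Point of the same saddle weight in the middle of its bridge's underside, 14 mm above its feet: astride a wheel it lies about 50 mm straight above the wheel's centre.
- saddle3_crown (a point): Point of the same saddle weight in the middle of its bridge's underside, 14 mm above its feet: astride a wheel it lies about 50 mm straight above the wheel's centre.
- mallet: Hammer lying to the left. Bystander: leave it alone.
- brush: Brush lying to the right. Bystander: leave it alone.
There are look-alikes about, which are no part of the job. Leave any red look-alike of the part that bears saddle2_grip alone.

How it is judged (in metres and radians):
On the way, in this order (a step that is already met when the one before it is completed fails the run):
1. every wheel lies in a station of its own on the raised cradle, let go, with the crank still near its start (value of joint crank below 0.8 rad and ((horizontal distance between wheel1_centre and station1 below 0.015 m and z of wheel1_centre in the frame of station1 between -0.006 and 0.004 m) or (horizontal distance between wheel1_centre and station2 below 0.015 m and z of wheel1_centre in the frame of station2 between -0.006 and 0.004 m) or (horizontal distance between wheel1_centre and station3 below 0.015 m and z of wheel1_centre in the frame of station3 between -0.006 and 0.004 m)) and contact force between the fingers and wheel1 below 0.05 N and linear speed of each of wheel1, wheel2, wheel3 below 0.02 m/s and angular speed of each of wheel1, wheel2, wheel3 below 0.15 rad/s and ((horizontal distance between wheel2_centre and station1 below 0.015 m and z of wheel2_centre in the frame of station1 between -0.006 and 0.004 m) or (horizontal distance between wheel2_centre and station2 below 0.015 m and z of wheel2_centre in the frame of station2 between -0.006 and 0.004 m) or (horizontal distance between wheel2_centre and station3 below 0.015 m and z of wheel2_centre in the frame of station3 between -0.006 and 0.004 m)) and contact force between the fingers and wheel2 below 0.05 N and ((horizontal distance between wheel3_centre and station1 below 0.015 m and z of wheel3_centre in the frame of station1 between -0.006 and 0.004 m) or (horizontal distance between wheel3_centre and station2 below 0.015 m and z of wheel3_centre in the frame of station2 between -0.006 and 0.004 m) or (horizontal distance between wheel3_centre and station3 below 0.015 m and z of wheel3_centre in the frame of station3 between -0.006 and 0.004 m)) and contact force between the fingers and wheel3 below 0.05 N), for 0.2 s.
2. crank wound a full turn; every wheel free on the rollers, untouched and still, with its heavy side down (value of joint crank above 6 rad and ((horizontal distance between wheel1_centre and station1 below 0.015 m and z of wheel1_centre in the frame of station1 between -0.015 and -0.006 m) or (horizontal distance between wheel1_centre and station2 below 0.015 m and z of wheel1_centre in the frame of station2 between -0.015 and -0.006 m) or (horizontal distance between wheel1_centre and station3 below 0.015 m and z of wheel1_centre in the frame of station3 between -0.015 and -0.006 m)) and angle between each of wheel1_centre, wheel2_centre, wheel3_centre's own z axis and vertical below 0.2 rad and contact force between the fingers and wheel1 below 0.05 N and linear speed of each of wheel1, wheel2, wheel3 below 0.02 m/s and angular speed of each of wheel1, wheel2, wheel3 below 0.15 rad/s and ((horizontal distance between wheel2_centre and station1 below 0.015 m and z of wheel2_centre in the frame of station1 between -0.015 and -0.006 m) or (horizontal distance between wheel2_centre and station2 below 0.015 m and z of wheel2_centre in the frame of station2 between -0.015 and -0.006 m) or (horizontal distance between wheel2_centre and station3 below 0.015 m and z of wheel2_centre in the frame of station3 between -0.015 and -0.006 m)) and contact force between the fingers and wheel2 below 0.05 N and ((horizontal distance between wheel3_centre and station1 below 0.015 m and z of wheel3_centre in the frame of station1 between -0.015 and -0.006 m) or (horizontal distance between wheel3_centre and station2 below 0.015 m and z of wheel3_centre in the frame of station2 between -0.015 and -0.006 m) or (horizontal distance between wheel3_centre and station3 below 0.015 m and z of wheel3_centre in the frame of station3 between -0.015 and -0.006 m)) and contact force between the fingers and wheel3 below 0.05 N), for 0.3 s.
3. crank wound back; every wheel lifted and locked with its heavy side still down (value of joint crank below 0.3 rad and ((horizontal distance between wheel1_centre and station1 below 0.015 m and z of wheel1_centre in the frame of station1 between -0.006 and 0.004 m) or (horizontal distance between wheel1_centre and station2 below 0.015 m and z of wheel1_centre in the frame of station2 between -0.006 and 0.004 m) or (horizontal distance between wheel1_centre and station3 below 0.015 m and z of wheel1_centre in the frame of station3 between -0.006 and 0.004 m)) and angle between each of wheel1_centre, wheel2_centre, wheel3_centre's own z axis and vertical below 0.25 rad and ((horizontal distance between wheel2_centre and station1 below 0.015 m and z of wheel2_centre in the frame of station1 between -0.006 and 0.004 m) or (horizontal distance between wheel2_centre and station2 below 0.015 m and z of wheel2_centre in the frame of station2 between -0.006 and 0.004 m) or (horizontal distance between wheel2_centre and station3 below 0.015 m and z of wheel2_centre in the frame of station3 between -0.006 and 0.004 m)) and ((horizontal distance between wheel3_centre and station1 below 0.015 m and z of wheel3_centre in the frame of station1 between -0.006 and 0.004 m) or (horizontal distance between wheel3_centre and station2 below 0.015 m and z of wheel3_centre in the frame of station2 between -0.006 and 0.004 m) or (horizontal distance between wheel3_centre and station3 below 0.015 m and z of wheel3_centre in the frame of station3 between -0.006 and 0.004 m))), for 0.2 s.
At the end, for the whole second after the job is handed in: Crank wound back (below 0.4 rad); each wheel at rest within 15 mm of a station's point on the raised cradle, its heavy side down within 0.25 rad; on each wheel a saddle weight with its crown point within 12 mm (seen from above) of the wheel's centre and 45 to 55 mm from it, upright within 0.15 rad (value of joint crank below 0.4 rad and ((horizontal distance between wheel1_centre and station1 below 0.015 m and z of wheel1_centre in the frame of station1 between -0.006 and 0.004 m) or (horizontal distance between wheel1_centre and station2 below 0.015 m and z of wheel1_centre in the frame of station2 between -0.006 and 0.004 m) or (horizontal distance between wheel1_centre and station3 below 0.015 m and z of wheel1_centre in the frame of station3 between -0.006 and 0.004 m)) and angle between each of wheel1_centre, wheel2_centre, wheel3_centre's own z axis and vertical below 0.25 rad and linear speed of each of wheel1, wheel2, wheel3 below 0.02 m/s and angular speed of each of wheel1, wheel2, wheel3 below 0.15 rad/s and ((horizontal distance between saddle1_crown and wheel1_centre below 0.012 m and distance between saddle1_crown and wheel1_centre between 0.045 and 0.055 m and angle between saddle1_crown's own z axis and vertical below 0.15 rad) or (horizontal distance between saddle2_crown and wheel1_centre below 0.012 m and distance between saddle2_crown and wheel1_centre between 0.045 and 0.055 m and angle between saddle2_crown's own z axis and vertical below 0.15 rad) or (horizontal distance between saddle3_crown and wheel1_centre below 0.012 m and distance between saddle3_crown and wheel1_centre between 0.045 and 0.055 m and angle between saddle3_crown's own z axis and vertical below 0.15 rad)) and ((horizontal distance between wheel2_centre and station1 below 0.015 m and z of wheel2_centre in the frame of station1 between -0.006 and 0.004 m) or (horizontal distance between wheel2_centre and station2 below 0.015 m and z of wheel2_centre in the frame of station2 between -0.006 and 0.004 m) or (horizontal distance between wheel2_centre and station3 below 0.015 m and z of wheel2_centre in the frame of station3 between -0.006 and 0.004 m)) and ((horizontal distance between saddle1_crown and wheel2_centre below 0.012 m and distance between saddle1_crown and wheel2_centre between 0.045 and 0.055 m and angle between saddle1_crown's own z axis and vertical below 0.15 rad) or (horizontal distance between saddle2_crown and wheel2_centre below 0.012 m and distance between saddle2_crown and wheel2_centre between 0.045 and 0.055 m and angle between saddle2_crown's own z axis and vertical below 0.15 rad) or (horizontal distance between saddle3_crown and wheel2_centre below 0.012 m and distance between saddle3_crown and wheel2_centre between 0.045 and 0.055 m and angle between saddle3_crown's own z axis and vertical below 0.15 rad)) and ((horizontal distance between wheel3_centre and station1 below 0.015 m and z of wheel3_centre in the frame of station1 between -0.006 and 0.004 m) or (horizontal distance between wheel3_centre and station2 below 0.015 m and z of wheel3_centre in the frame of station2 between -0.006 and 0.004 m) or (horizontal distance between wheel3_centre and station3 below 0.015 m and z of wheel3_centre in the frame of station3 between -0.006 and 0.004 m)) and ((horizontal distance between saddle1_crown and wheel3_centre below 0.012 m and distance between saddle1_crown and wheel3_centre between 0.045 and 0.055 m and angle between saddle1_crown's own z axis and vertical below 0.15 rad) or (horizontal distance between saddle2_crown and wheel3_centre below 0.012 m and distance between saddle2_crown and wheel3_centre between 0.045 and 0.055 m and angle between saddle2_crown's own z axis and vertical below 0.15 rad) or (horizontal distance between saddle3_crown and wheel3_centre below 0.012 m and distance between saddle3_crown and wheel3_centre between 0.045 and 0.055 m and angle between saddle3_crown's own z axis and vertical below 0.15 rad))); the robot touches nothing.
It fails at once if a wheel is tipped over (angle between any of wheel1_centre, wheel2_centre, wheel3_centre's own x axis and vertical below 0.9 rad or angle between any of wheel1_centre, wheel2_centre, wheel3_centre's own x axis and vertical above 2.24 rad).
It fails at once if a bystander is moved more than 30 mm (distance of any of arch_cast, rasp_plane, mallet, brush, spatula, mix_bowl, release_bottle from where it was at the start of the episode above 0.03 m).
Of wheel1, wheel2, wheel3 only 2 to 3 are there at a start; the rules pass over those that are not, and their reading is None.
At some moment in a run one of saddle1, saddle2, saddle3 may be knocked a few centimetres aside while the robot is not near it.
Once in a run the grip may slacken for a moment while it holds something.
It also fails if it takes over 210 s, if anything falls off the work surface, if the arm or the gripper's body presses on something with over 40 N, if the wrist force passes 120 N, or if a joint passes its speed limit or range.

## Working session

There is one attempt and no reset: what is moved stays moved. The work goes in short steps, Python scripts to look and compute and a tool call to move; the robot and the scene stay as the last step left them, time stands still between calls to the robot, and variables do not carry over. Pictures are saved under pics/ and viewed, about 12 in all and at most 16, crops included, and the job is handed in when it is done.

Besides the shell and the picture viewer there is one more tool, called after "Call:" as a command line: name --argument value ..., lists and objects as JSON in quotes. step_arm: Moves the arm, as the interface text tells. Its arguments: {"type":"object","properties":{"increments":{"type":"array"},"newtons":{"type":"number"}},"required":["increments"]}

```bash
mkdir -p pics; cat > h.py <<'E'
import numpy as np, cv2
from rig import env
def cam(n):
    d=env.get_image(n); R=cv2.Rodrigues(np.array(d['rvec'],float))[0]
    return d['color'],np.array(d['camera_matrix']),R,np.array(d['tvec'],float).ravel()
def pix2w(C,uv,z):
    _,K,R,t=C; o=-R.T@t; r=R.T@np.linalg.solve(K,[uv[0],uv[1],1]); return o+r*(z-o[2])/r[2]
def w2pix(C,p):
    _,K,R,t=C; c=K@(R@np.array(p,float)+t); return c[:2]/c[2]
E
python3 - <<'E'
from h import *
for n in('top','scene'):
    C=cam(n); cv2.imwrite(f'pics/{n}0.png',C[0]); print(n,C[1].tolist(),(-C[2].T@C[3]).round(3))
    np.savez(f'{n}0.npz',*C)
s=env.observe(); print(s['time_s'],s['position'],np.round(s['tool_rot'],3).tolist(),s['grip_width'],env.tips_ahead)
E
```

```text
top [[563.4394250157244, 0.0, 310.22982500003536], [0.0, 563.4394250157244, 240.03606338848084], [0.0, 0.0, 1.0]] [0.193 0.037 1.499]
scene [[462.9412160340062, 0.0, 309.5194433454357], [0.0, 462.9412160340062, 247.00606648860787], [0.0, 0.0, 1.0]] [1.127 0.221 0.804]
0.1 [0.24651017 0.49161009 0.40418418] [[0.448, 0.894, -0.001], [0.894, -0.448, -0.001], [-0.001, -0.0, -1.0]] 0.08562752520612799 0.1734
```

View pics/top0.png

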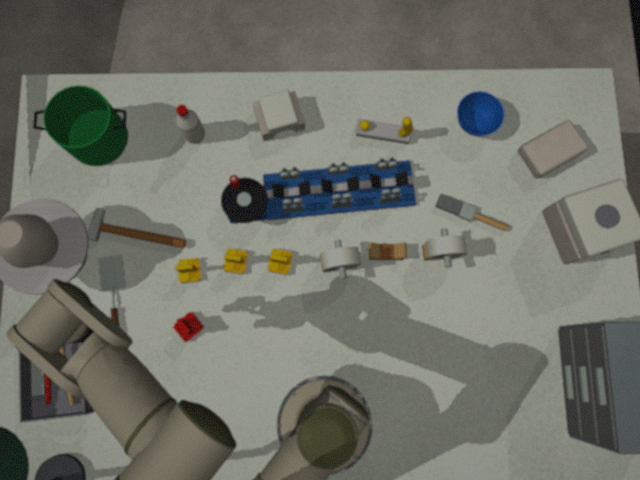

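View pics/scene0.png

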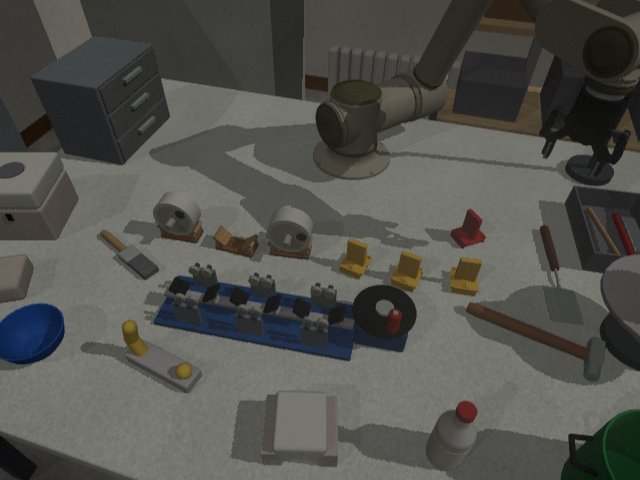

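Top view: wheels at (340,257) and (445,247), with an empty rest at (388,250). The yellow saddles are at (189,270), (235,261) and (280,261). The red saddle look-alike is at (189,326) and gets left alone. The yellow-knobbed plane at (385,130) and the mallet and brush are bystanders. The stand is at (340,190), with the crank disc at (243,200) and its knob at (234,183).

```bash
python3 - <<'E'
import cv2,numpy as np
a=cv2.imread('pics/top0.png')[150:290,170:480]
b=cv2.resize(a,None,fx=2.55,fy=2.55,interpolation=cv2.INTER_CUBIC)
s=cv2.imread('pics/scene0.png')[180:360,140:500]
b2=cv2.resize(s,None,fx=2.2,fy=2.2,interpolation=cv2.INTER_CUBIC)
cv2.imwrite('pics/topc.png',np.clip(b*1.4,0,255)); cv2.imwrite('pics/sc.png',np.clip(b2*1.4,0,255))
E
```

```text
[ WARN:0@0.027] global loadsave.cpp:1063 imwrite_ Unsupported depth image for selected encoder is fallbacked to CV_8U.
```

View pics/topc.png

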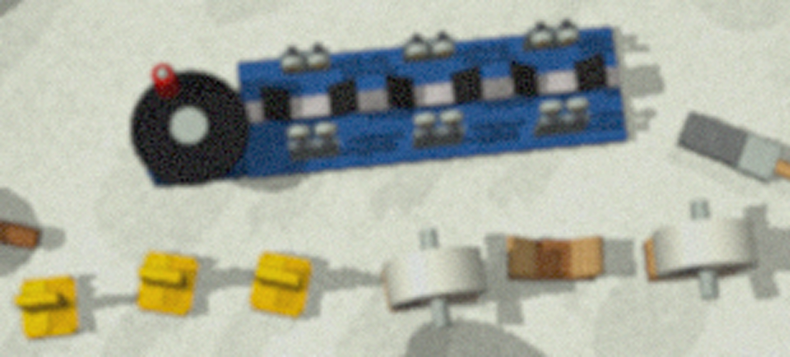

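View pics/sc.png

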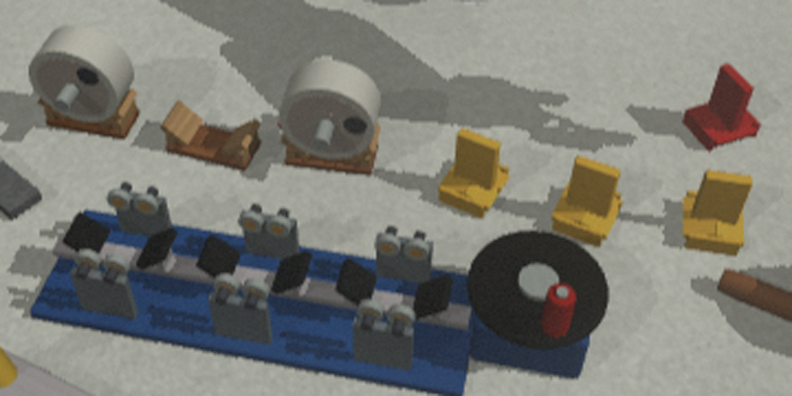

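```bash
cat > fit.py <<'E'
from h import *
from scipy.optimize import least_squares, minimize
def load(n):
    d=np.load(f'{n}0.npz'); return [d[f'arr_{i}'] for i in range(4)]
def proj(C,P): return cv2.projectPoints(np.array(P,float),cv2.Rodrigues(C[2])[0],C[3],C[1],None)[0].reshape(-1,2)
def box(x0,x1,y0,y1,z0,z1): return np.array([[x,y,z] for x in(x0,x1) for y in(y0,y1) for z in(z0,z1)])
S=[box(-.031,.031,-.025,.025,0,.021),box(-.006,.006,-.022,.022,.021,.079)]
def tr(P,p):
    c,s=np.cos(p[2]),np.sin(p[2]); return P@np.array([[c,s,0],[-s,c,0],[0,0,1]])+[p[0],p[1],0]
def sil(C,parts,p,f=4):
    m=np.zeros((480*f//2,640*f//2),np.uint8)
    for P in parts: cv2.fillConvexPoly(m,cv2.convexHull((proj(C,tr(P,p))*f/2+f/4).round().astype(np.int32)),1)
    return m
def ymask(C):
    h=cv2.cvtColor(C[0],cv2.COLOR_BGR2HSV); return ((abs(h[...,0].astype(int)-26)<7)&(h[...,1]>130)&(h[...,2]>60)).astype(np.uint8)
def fitS(Cs,p0):
    def cost(p):
        e=0
        for C,M in Cs:
            u=proj(C,[[p0[0],p0[1],.03]])[0].astype(int)
            m=sil(C,S,p); w=np.zeros_like(m); cv2.circle(w,tuple(int(v) for v in u*2),56,1,-1)
            M2=cv2.resize(M,(1280,960),interpolation=cv2.INTER_NEAREST)
            e+=((m!=M2)&(w>0)).sum()/ (m.sum()+1)
        return e
    best=None
    for a in np.radians([-25,-10,5,20]):
        st=np.array([[0,0,0],[.01,0,0],[0,.01,0],[0,0,.2]])+[p0[0],p0[1],a]
        r=minimize(cost,st[0],method='Nelder-Mead',options=dict(initial_simplex=st,xatol=1e-4,fatol=1e-4))
        if best is None or r.fun<best.fun: best=r
    return best
E
python3 - <<'E'
from fit import *
T,Sc=load('top'),load('scene')
t=lambda c:np.array([170+c[0]/2.55,150+c[1]/2.55])-.3
s=lambda c:np.array([140+c[0]/2.2,180+c[1]/2.2])-.3
Ms=[(T,ymask(T)),(Sc,ymask(Sc))]
for c in[(47,307),(168,283),(281,284)]:
    p=pix2w(T,t(c),.021); r=fitS(Ms,p); print('saddle',p.round(3),r.x[:2].round(4),np.degrees(r.x[2]).round(1),round(r.fun,3))
for a,b in[((429,230),(442,325)),((699,202),(711,297))]:
    A,B=pix2w(T,t(a),.068),pix2w(T,t(b),.068); m=(A+B)/2;d=A-B
    print('wheel',m.round(4),np.linalg.norm(d).round(4),np.degrees(np.arctan2(d[1],d[0])).round(1))
# stand
tp=[t(c) for c in[(305,57),(429,46),(553,35),(313,139),(438,127),(563,115)]]
sp=[s(c) for c in[(137+0,0)]] and [s(c) for c in[(385,318),(241,291),(101,263),(404,241),(268,223),(137,195)]]
# top upper row = +x (far from base), left = +y
L=lambda h:np.array([[x,y,h] for x in(.037,-.037) for y in(.13,0,-.13)])
def res(p,sep=False):
    return np.r_[(proj(T,tr(L(p[3]),p)+0)-tp).ravel(),(proj(Sc,tr(L(p[4]),p)+0)-sp).ravel()]
r=least_squares(res,[.5,0,0,.075,.075]); print('stand both',r.x.round(4),np.degrees(r.x[2]),np.abs(r.fun).max(),r.fun.reshape(-1,2).round(1).tolist())
for h in(.07,.08): print([pix2w(T,(tp[i]+tp[i+3])/2,h).round(4).tolist() for i in range(3)])
print('crank top disc',pix2w(T,t((190,127)),.074),pix2w(Sc,s((538,288)),.074),'knob top',pix2w(T,t((163,69)),.124),pix2w(Sc,s((562,292)),.124))
for n,c in[('c',(240,62)),('c',(612,28)),('c',(628,138))]: print('plate',pix2w(T,t(c),.012).round(4))
E
```

```text
saddle [0.399 0.352 0.021] [0.4004 0.3527] 4.9 0.29
saddle [0.422 0.227 0.021] [0.4231 0.2289] -12.3 0.256
saddle [0.42  0.109 0.021] [0.4208 0.1107] -14.7 0.233
wheel [ 0.4173 -0.0487  0.068 ] 0.0976 6.3
wheel [ 0.4422 -0.3223  0.068 ] 0.098 3.7
stand both [ 0.6144 -0.0507  0.0786  0.0776  0.0693] 4.5052697281925225 2.867592243369188 [[-0.4, 2.3], [0.2, 2.2], [0.6, 2.2], [-1.1, -2.7], [-0.4, -2.4], [0.1, -2.2], [0.2, -2.1], [0.3, -2.1], [1.4, -1.1], [-0.6, 2.9], [-0.9, 0.0], [-0.9, 2.2]]
[[0.6056, 0.0772, 0.07], [0.6162, -0.0515, 0.07], [0.6268, -0.1806, 0.07]]
[[0.6027, 0.0769, 0.08], [0.6132, -0.0508, 0.08], [0.6238, -0.179, 0.08]]
crank top disc [0.57533913 0.19906253 0.074     ] [0.57919148 0.20275375 0.074     ] knob top [0.62188499 0.22069735 0.124     ] [0.61482898 0.22341963 0.124     ]
plate [0.6636 0.1528 0.012 ]
plate [ 0.6966 -0.2501  0.012 ]
plate [ 0.5735 -0.2613  0.012 ]
```

```bash
cat > ov.py <<'E'
from fit import *
def circ(n=24): return np.linspace(0,2*np.pi,n)
def ring_x(c,yaw,off,r): # circle about axle axis
    a=circ(); P=np.c_[0*a+off,r*np.cos(a),r*np.sin(a)]; return tr(P,[c[0],c[1],yaw])+[0,0,c[2]]
def ring_z(c,r): a=circ(); return np.c_[c[0]+r*np.cos(a),c[1]+r*np.sin(a),0*a+c[2]]
def draw(C,curves,f):
    im=cv2.resize(C[0],None,fx=f,fy=f,interpolation=cv2.INTER_CUBIC)
    for P,col in curves: cv2.polylines(im,[(proj(C,P)*f+f/2-.5).round().astype(np.int32)],False,col,1,cv2.LINE_AA)
    return im
E
python3 - <<'E'
from ov import *
T,Sc=load('top'),load('scene')
cv=[];g=(0,255,0);m=(255,0,255)
for x,y,a in[(.4173,-.0487,6.3),(.4422,-.3223,3.7)]:
    for o,r in((-.022,.05),(.022,.05),(-.05,.009),(.05,.009)): cv.append((ring_x((x,y,.068),np.radians(a),o,r),g))
for i in(-1,0,1):
    c=tr(np.array([[0,.13*i,0]]),[.6144,-.0507,.0786])[0]
    cv.append((tr(np.array([[-.037,.13*i,.084],[.037,.13*i,.084]]),[.6144,-.0507,.0786]),m))
    for sx in(-.037,.037): cv.append((tr(np.array([[sx,.13*i-.02,.084],[sx,.13*i+.02,.084]]),[.6144,-.0507,.0786]),m))
cv+=[(ring_z((.577,.201,.074),.062),g),(ring_z((.618,.222,.124),.012),g),(ring_z((.618,.222,.076),.012),g)]
for p in[(.4004,.3527,4.9),(.4231,.2289,-12.3),(.4208,.1107,-14.7)]:
    for B in S: cv.append((tr(B[[1,3,7,5,1]],[p[0],p[1],np.radians(p[2])]),m))
a=draw(T,cv,2.5)[int(155*2.5):int(287*2.5),int(175*2.5):int(475*2.5)]
b=draw(Sc,cv,2)[370:365*2,300:980]
b=cv2.resize(b,(750,int(b.shape[0]*750/b.shape[1])))
o=np.vstack([a,b]); o=cv2.resize(o,None,fx=min(1,600/o.shape[0]),fy=min(1,600/o.shape[0]))
cv2.imwrite('pics/ov.png',np.clip(o*1.3,0,255).astype(np.uint8)); print(o.shape)
E
```

```text
(600, 619, 3)
```

View pics/ov.png

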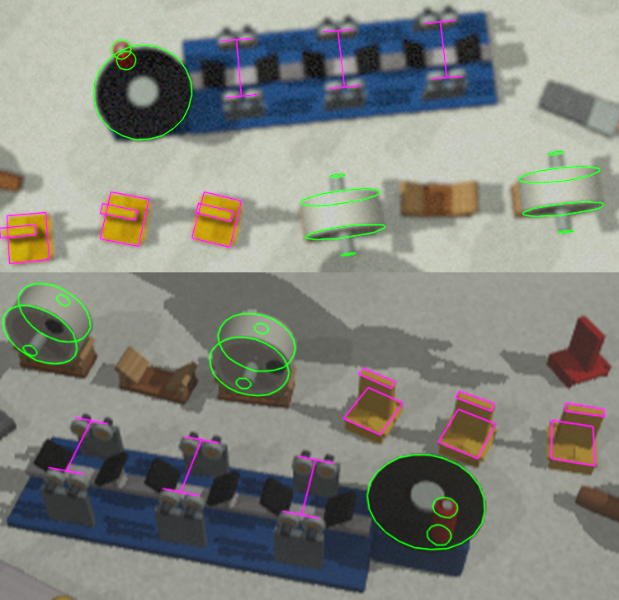

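The overlay agrees well with both views: wheels, crank, stations and saddles all lie within a few mm. Only two wheels are present, and the middle rest is empty. I'm moving above wheel A now.

Call:
step_arm --increments '[{"wz": 0.1424}, {"wz": 0.1424}, {"wz": 0.1424}, {"wz": 0.1424}, {"wz": 0.1424}, {"wz": 0.1424}, {"wz": 0.1424}, {"x": 0.85, "y": 4.27, "z": 0.34}, {"x": 0.85, "y": 4.27, "z": 0.34}, {"x": 0.85, "y": 4.27, "z": 0.34}, {"x": 0.85, "y": 4.27, "z": 0.34}, {"x": 0.85, "y": 4.27, "z": 0.34}, {"x": 0.85, "y": 4.27, "z": 0.34}, {"x": 0.85, "y": 4.27, "z": 0.34}, {"x": 0.85, "y": 4.27, "z": 0.34}, {"x": 0.85, "y": 4.27, "z": 0.34}, {"x": 0.85, "y": 4.27, "z": 0.34}, {"x": 0.85, "y": 4.27, "z": 0.34}, {"x": 0.85, "y": 4.27, "z": 0.34}, {"x": 0.85, "y": 4.27, "z": 0.34}]'

```text
invalid input at $.increments[0]: expected keys x, y, z, wx, wy, wz, gripper
```

```bash
cat > go.py <<'E'
# usage: go.py x y z yaw_deg -> tool-axis increments (cm) from present pose (translation evaluated AFTER the turn), rotvec correction
import sys
from h import *
from scipy.spatial.transform import Rotation as Ro
x,y,z,a=map(float,sys.argv[1:5]); s=env.observe(); R=np.array(s['tool_rot']); p=np.array(s['position'])
c,n=np.cos(np.radians(a)),np.sin(np.radians(a)); G=np.array([[c,n,0],[n,-c,0],[0,0,-1]])
print('t',round(s['time_s'],2),'p',p.round(4),'yaw',np.degrees(np.arctan2(R[1,0],R[0,0])).round(2),'F',np.round(s['ft_force'],1),'w',round(s['grip_width'],4))
print('turn rotvec',Ro.from_matrix(R.T@G).as_rotvec().round(4),'shift cm after turn',(100*G.T@(np.array([x,y,z])-p)).round(2),'now-axes',(100*R.T@(np.array([x,y,z])-p)).round(2))
E
python3 go.py .4173 -.0487 .26 6.3
```

```text
t 0.1 p [0.2465 0.4916 0.4042] yaw 63.37 F [ 0.3 -0.2 -0. ] w 0.0856
turn rotvec [4.00e-04 1.30e-03 9.96e-01] shift cm after turn [11.05 55.58 14.42] now-axes [-40.62  39.49  14.46]
```

Call:
step_arm --increments '[{"x": 0, "y": 0, "z": 0, "wx": 0, "wy": 0, "wz": 0.1423, "gripper": 8.54}, {"x": 0, "y": 0, "z": 0, "wx": 0, "wy": 0, "wz": 0.1423, "gripper": 8.54}, {"x": 0, "y": 0, "z": 0, "wx": 0, "wy": 0, "wz": 0.1423, "gripper": 8.54}, {"x": 0, "y": 0, "z": 0, "wx": 0, "wy": 0, "wz": 0.1423, "gripper": 8.54}, {"x": 0, "y": 0, "z": 0, "wx": 0, "wy": 0, "wz": 0.1423, "gripper": 8.54}, {"x": 0, "y": 0, "z": 0, "wx": 0, "wy": 0, "wz": 0.1423, "gripper": 8.54}, {"x": 0, "y": 0, "z": 0, "wx": 0, "wy": 0, "wz": 0.1423, "gripper": 8.54}, {"x": 0.85, "y": 4.27, "z": 0.34, "wx": 0, "wy": 0, "wz": 0, "gripper": 8.54}, {"x": 0.85, "y": 4.27, "z": 0.34, "wx": 0, "wy": 0, "wz": 0, "gripper": 8.54}, {"x": 0.85, "y": 4.27, "z": 0.34, "wx": 0, "wy": 0, "wz": 0, "gripper": 8.54}, {"x": 0.85, "y": 4.27, "z": 0.34, "wx": 0, "wy": 0, "wz": 0, "gripper": 8.54}, {"x": 0.85, "y": 4.27, "z": 0.34, "wx": 0, "wy": 0, "wz": 0, "gripper": 8.54}, {"x": 0.85, "y": 4.27, "z": 0.34, "wx": 0, "wy": 0, "wz": 0, "gripper": 8.54}, {"x": 0.85, "y": 4.27, "z": 0.34, "wx": 0, "wy": 0, "wz": 0, "gripper": 8.54}, {"x": 0.85, "y": 4.27, "z": 0.34, "wx": 0, "wy": 0, "wz": 0, "gripper": 8.54}, {"x": 0.85, "y": 4.27, "z": 0.34, "wx": 0, "wy": 0, "wz": 0, "gripper": 8.54}, {"x": 0.85, "y": 4.27, "z": 0.34, "wx": 0, "wy": 0, "wz": 0, "gripper": 8.54}, {"x": 0.85, "y": 4.27, "z": 0.34, "wx": 0, "wy": 0, "wz": 0, "gripper": 8.54}, {"x": 0.85, "y": 4.27, "z": 0.34, "wx": 0, "wy": 0, "wz": 0, "gripper": 8.54}, {"x": 0.85, "y": 4.27, "z": 0.34, "wx": 0, "wy": 0, "wz": 0, "gripper": 8.54}]'

```text
time_s: 2.1
position: [0.4173, -0.0499, 0.3603]
tool_rot: [[0.994, 0.109, -0.0], [0.109, -0.994, 0.0], [-0.0, -0.0, -1.0]]
ft_force: [0.4, -0.2, -0.5]
grip_width: 0.0853
```

```bash
python3 go.py .4173 -.0487 .26 6.3
```

```text
t 2.1 p [ 0.4173 -0.0499  0.3603] yaw 6.27 F [ 0.4 -0.2 -0.5] w 0.0853
turn rotvec [-0.0002  0.0002 -0.0004] shift cm after turn [ 1.000e-02 -1.200e-01  1.003e+01] now-axes [ 1.000e-02 -1.100e-01  1.003e+01]
```

Call:
step_arm --increments '[{"x": 0, "y": -0.1, "z": 2.5, "wx": 0, "wy": 0, "wz": 0, "gripper": 8.54}, {"x": 0, "y": 0, "z": 2.5, "wx": 0, "wy": 0, "wz": 0, "gripper": 8.54}, {"x": 0, "y": 0, "z": 2.5, "wx": 0, "wy": 0, "wz": 0, "gripper": 8.54}, {"x": 0, "y": 0, "z": 1.5, "wx": 0, "wy": 0, "wz": 0, "gripper": 8.54}, {"x": 0, "y": 0, "z": 1.0, "wx": 0, "wy": 0, "wz": 0, "gripper": 8.54}, {"x": 0, "y": 0, "z": 0, "wx": 0, "wy": 0, "wz": 0, "gripper": 3.5}, {"x": 0, "y": 0, "z": 0, "wx": 0, "wy": 0, "wz": 0, "gripper": 3.5}, {"x": 0, "y": 0, "z": 0, "wx": 0, "wy": 0, "wz": 0, "gripper": 3.5}, {"x": 0, "y": 0, "z": 0, "wx": 0, "wy": 0, "wz": 0, "gripper": 3.5}, {"x": 0, "y": 0, "z": 0, "wx": 0, "wy": 0, "wz": 0, "gripper": 3.5}, {"x": 0, "y": 0, "z": 0, "wx": 0, "wy": 0, "wz": 0, "gripper": 3.5}, {"x": 0, "y": 0, "z": 0, "wx": 0, "wy": 0, "wz": 0, "gripper": 3.5}, {"x": 0, "y": 0, "z": 0, "wx": 0, "wy": 0, "wz": 0, "gripper": 3.5}, {"x": 0, "y": 0, "z": -1, "wx": 0, "wy": 0, "wz": 0, "gripper": 3.5}, {"x": 0, "y": 0, "z": -1.5, "wx": 0, "wy": 0, "wz": 0, "gripper": 3.5}, {"x": 0, "y": 0, "z": -2, "wx": 0, "wy": 0, "wz": 0, "gripper": 3.5}, {"x": 0, "y": 0, "z": -2, "wx": 0, "wy": 0, "wz": 0, "gripper": 3.5}, {"x": 0, "y": 0, "z": -1.5, "wx": 0, "wy": 0, "wz": 0, "gripper": 3.5}]' --newtons 70

```text
time_s: 3.9
position: [0.4169, -0.0469, 0.3415]
tool_rot: [[0.994, 0.11, 0.0], [0.11, -0.994, -0.0], [0.0, 0.0, -1.0]]
ft_force: [-0.5, -0.6, -4.5]
grip_width: 0.0429
```

```bash
python3 go.py .6144 -.0507 .34 4.6
```

```text
t 3.9 p [ 0.4169 -0.0469  0.3415] yaw 6.3 F [-0.5 -0.6 -4.5] w 0.0429
turn rotvec [ 0.0002 -0.0003  0.0297] shift cm after turn [19.65  1.96  0.15] now-axes [19.59  2.55  0.16]
```

Call:
step_arm --increments '[{"x": 1, "y": 0.1, "z": 0, "wx": 0, "wy": 0, "wz": 0.03, "gripper": 3.5}, {"x": 2, "y": 0.2, "z": 0, "wx": 0, "wy": 0, "wz": 0, "gripper": 3.5}, {"x": 2, "y": 0.2, "z": 0, "wx": 0, "wy": 0, "wz": 0, "gripper": 3.5}, {"x": 2, "y": 0.2, "z": 0, "wx": 0, "wy": 0, "wz": 0, "gripper": 3.5}, {"x": 2, "y": 0.2, "z": 0, "wx": 0, "wy": 0, "wz": 0, "gripper": 3.5}, {"x": 2, "y": 0.2, "z": 0, "wx": 0, "wy": 0, "wz": 0, "gripper": 3.5}, {"x": 2, "y": 0.2, "z": 0, "wx": 0, "wy": 0, "wz": 0, "gripper": 3.5}, {"x": 2, "y": 0.2, "z": 0, "wx": 0, "wy": 0, "wz": 0, "gripper": 3.5}, {"x": 2, "y": 0.2, "z": 0, "wx": 0, "wy": 0, "wz": 0, "gripper": 3.5}, {"x": 1.6, "y": 0.2, "z": 0, "wx": 0, "wy": 0, "wz": 0, "gripper": 3.5}, {"x": 1, "y": 0, "z": 0, "wx": 0, "wy": 0, "wz": 0, "gripper": 3.5}, {"x": 0, "y": 0, "z": 0, "wx": 0, "wy": 0, "wz": 0, "gripper": 3.5}, {"x": 0, "y": 0, "z": 0, "wx": 0, "wy": 0, "wz": 0, "gripper": 3.5}]'

```text
time_s: 5.2
position: [0.6136, -0.0499, 0.34]
tool_rot: [[0.997, 0.08, -0.002], [0.08, -0.997, 0.0], [-0.002, -0.0, -1.0]]
ft_force: [-0.9, -0.9, -4.4]
grip_width: 0.043
```

```bash
python3 go.py .6144 -.0507 .29 4.6
python3 - <<'E'
from h import *
a=cam('top')[0][150:290,250:480]; b=cam('scene')[0][180:360,140:420]
a=cv2.resize(a,None,fx=2,fy=2,interpolation=3); b=cv2.resize(b,None,fx=460/280,fy=460/280,interpolation=3)
cv2.imwrite('pics/p1.png',np.clip(np.vstack([a,b])*1.4,0,255).astype(np.uint8))
E
```

```text
t 5.2 p [ 0.6136 -0.0499  0.34  ] yaw 4.59 F [-0.9 -0.9 -4.4] w 0.043
turn rotvec [-0.0005  0.0016 -0.0002] shift cm after turn [0.07 0.09 5.  ] now-axes [0.08 0.09 5.  ]
```

View pics/p1.png

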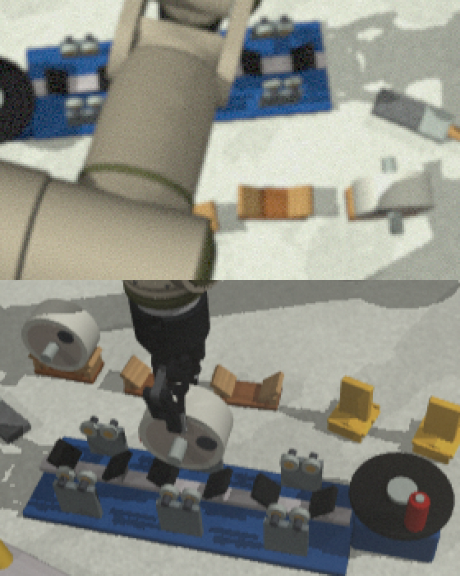

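The wheel is held over the middle station, with the fingers above the axle and the axle end at (178,448), which looks centred. I'm lowering it now.

Call:
step_arm --increments '[{"x": 0.08, "y": 0.09, "z": 1.5, "wx": 0, "wy": 0, "wz": 0, "gripper": 3.5}, {"x": 0, "y": 0, "z": 1.5, "wx": 0, "wy": 0, "wz": 0, "gripper": 3.5}, {"x": 0, "y": 0, "z": 1, "wx": 0, "wy": 0, "wz": 0, "gripper": 3.5}, {"x": 0, "y": 0, "z": 0.5, "wx": 0, "wy": 0, "wz": 0, "gripper": 3.5}, {"x": 0, "y": 0, "z": 0.3, "wx": 0, "wy": 0, "wz": 0, "gripper": 3.5}, {"x": 0, "y": 0, "z": 0, "wx": 0, "wy": 0, "wz": 0, "gripper": 3.5}, {"x": 0, "y": 0, "z": 0, "wx": 0, "wy": 0, "wz": 0, "gripper": 3.5}]'

```text
time_s: 6.0
position: [0.6151, -0.0508, 0.2924]
tool_rot: [[0.997, 0.08, 0.001], [0.08, -0.997, -0.0], [0.001, 0.0, -1.0]]
ft_force: [6.1, 0.7, -8.4]
grip_width: 0.0431
```

Call:
step_arm --increments '[{"x": 0, "y": 0, "z": 0, "wx": 0, "wy": 0, "wz": 0, "gripper": 3.5}, {"x": 0, "y": 0, "z": 0, "wx": 0, "wy": 0, "wz": 0, "gripper": 3.5}]'

```text
time_s: 6.2
position: [0.6151, -0.0508, 0.2924]
tool_rot: [[0.997, 0.08, 0.001], [0.08, -0.997, 0.0], [0.001, 0.0, -1.0]]
ft_force: [5.3, 1.0, -8.2]
grip_width: 0.0431
```

```bash
python3 go.py .6144 -.0507 .29 4.6
python3 - <<'E'
from h import *
s=env.observe();print(s['wrist_torque'])
b=cam('scene')[0][250:370,180:340]
cv2.imwrite('pics/p2.png',np.clip(cv2.resize(b,None,fx=4,fy=4,interpolation=3)*1.4,0,255).astype(np.uint8))
E
```

```text
t 6.2 p [ 0.6151 -0.0508  0.2924] yaw 4.58 F [ 5.3  1.  -8.2] w 0.0431
turn rotvec [ 0.     -0.0009 -0.0004] shift cm after turn [-0.07 -0.02  0.24] now-axes [-0.07 -0.02  0.24]
[ 0.01347408 -1.35113266 -0.06578094]
```

View pics/p2.png

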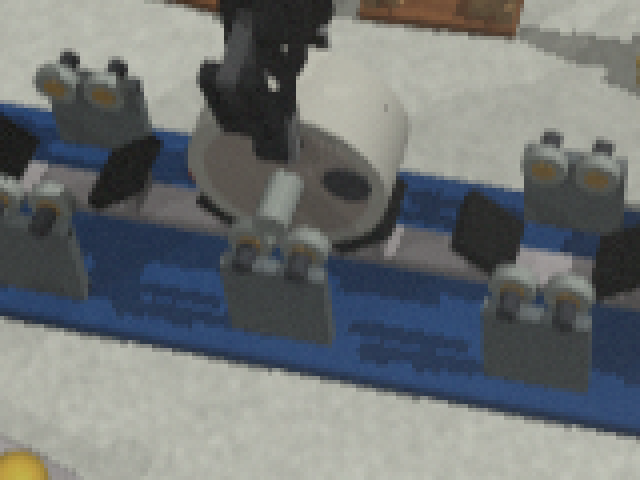

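The axle end at (285,190) hangs between the roller pair and the wheel sits in the cradle. I'll lower 2 mm, release and retreat.

Call:
step_arm --increments '[{"x": 0, "y": 0, "z": 0.1, "wx": 0, "wy": 0, "wz": 0, "gripper": 3.5}, {"x": 0, "y": 0, "z": 0.1, "wx": 0, "wy": 0, "wz": 0, "gripper": 3.5}, {"x": 0, "y": 0, "z": 0, "wx": 0, "wy": 0, "wz": 0, "gripper": 3.5}]'

```text
time_s: 6.55
position: [0.615, -0.0509, 0.291]
tool_rot: [[0.997, 0.08, 0.001], [0.08, -0.997, -0.0], [0.001, 0.0, -1.0]]
ft_force: [4.5, -0.2, -1.5]
grip_width: 0.0428
```

Call:
step_arm --increments '[{"x": 0, "y": 0, "z": 0, "wx": 0, "wy": 0, "wz": 0, "gripper": 8.54}, {"x": 0, "y": 0, "z": 0, "wx": 0, "wy": 0, "wz": 0, "gripper": 8.54}, {"x": 0, "y": 0, "z": 0, "wx": 0, "wy": 0, "wz": 0, "gripper": 8.54}, {"x": 0, "y": 0, "z": 0, "wx": 0, "wy": 0, "wz": 0, "gripper": 8.54}, {"x": 0, "y": 0, "z": 0, "wx": 0, "wy": 0, "wz": 0, "gripper": 8.54}, {"x": 0, "y": 0, "z": -2, "wx": 0, "wy": 0, "wz": 0, "gripper": 8.54}, {"x": 0, "y": 0, "z": -3, "wx": 0, "wy": 0, "wz": 0, "gripper": 8.54}, {"x": 0, "y": 0, "z": -3, "wx": 0, "wy": 0, "wz": 0.016, "gripper": 8.54}, {"x": -1.9, "y": 2.6, "z": 0, "wx": 0, "wy": 0, "wz": 0, "gripper": 8.54}, {"x": -1.9, "y": 2.6, "z": 0, "wx": 0, "wy": 0, "wz": 0, "gripper": 8.54}, {"x": -1.9, "y": 2.6, "z": 0, "wx": 0, "wy": 0, "wz": 0, "gripper": 8.54}, {"x": -1.9, "y": 2.6, "z": 0, "wx": 0, "wy": 0, "wz": 0, "gripper": 8.54}, {"x": -1.9, "y": 2.6, "z": 0, "wx": 0, "wy": 0, "wz": 0, "gripper": 8.54}, {"x": -1.9, "y": 2.6, "z": 0, "wx": 0, "wy": 0, "wz": 0, "gripper": 8.54}, {"x": -1.9, "y": 2.6, "z": 0, "wx": 0, "wy": 0, "wz": 0, "gripper": 8.54}, {"x": -1.9, "y": 2.6, "z": 0, "wx": 0, "wy": 0, "wz": 0, "gripper": 8.54}, {"x": -1.9, "y": 2.6, "z": 0, "wx": 0, "wy": 0, "wz": 0, "gripper": 8.54}, {"x": -1.9, "y": 2.6, "z": 0, "wx": 0, "wy": 0, "wz": 0, "gripper": 8.54}, {"x": 0, "y": 0, "z": 0, "wx": 0, "wy": 0, "wz": 0, "gripper": 8.54}]'

```text
time_s: 8.45
position: [0.4403, -0.325, 0.3705]
tool_rot: [[0.998, 0.06, -0.001], [0.06, -0.998, -0.001], [-0.001, 0.001, -1.0]]
ft_force: [-0.5, 0.4, 0.2]
grip_width: 0.0858
```

```bash
python3 go.py .4422 -.3223 .26 3.7
```

```text
t 8.45 p [ 0.4403 -0.325   0.3705] yaw 3.44 F [-0.5  0.4  0.2] w 0.0858
turn rotvec [ 0.0006  0.0006 -0.0045] shift cm after turn [ 0.21 -0.26 11.05] now-axes [ 0.22 -0.27 11.04]
```

Call:
step_arm --increments '[{"x": 0.2, "y": -0.25, "z": 2.5, "wx": 0, "wy": 0, "wz": 0, "gripper": 8.54}, {"x": 0, "y": 0, "z": 2.5, "wx": 0, "wy": 0, "wz": 0, "gripper": 8.54}, {"x": 0, "y": 0, "z": 2.5, "wx": 0, "wy": 0, "wz": 0, "gripper": 8.54}, {"x": 0, "y": 0, "z": 2, "wx": 0, "wy": 0, "wz": 0, "gripper": 8.54}, {"x": 0, "y": 0, "z": 1.5, "wx": 0, "wy": 0, "wz": 0, "gripper": 8.54}, {"x": 0, "y": 0, "z": 0, "wx": 0, "wy": 0, "wz": 0, "gripper": 3.5}, {"x": 0, "y": 0, "z": 0, "wx": 0, "wy": 0, "wz": 0, "gripper": 3.5}, {"x": 0, "y": 0, "z": 0, "wx": 0, "wy": 0, "wz": 0, "gripper": 3.5}, {"x": 0, "y": 0, "z": 0, "wx": 0, "wy": 0, "wz": 0, "gripper": 3.5}, {"x": 0, "y": 0, "z": 0, "wx": 0, "wy": 0, "wz": 0, "gripper": 3.5}, {"x": 0, "y": 0, "z": 0, "wx": 0, "wy": 0, "wz": 0, "gripper": 3.5}, {"x": 0, "y": 0, "z": 0, "wx": 0, "wy": 0, "wz": 0, "gripper": 3.5}, {"x": 0, "y": 0, "z": 0, "wx": 0, "wy": 0, "wz": 0, "gripper": 3.5}, {"x": 0, "y": 0, "z": -1, "wx": 0, "wy": 0, "wz": 0, "gripper": 3.5}, {"x": 0, "y": 0, "z": -2, "wx": 0, "wy": 0, "wz": 0, "gripper": 3.5}, {"x": 0, "y": 0, "z": -2, "wx": 0, "wy": 0, "wz": 0, "gripper": 3.5}, {"x": 0, "y": 0, "z": -2, "wx": 0, "wy": 0, "wz": 0, "gripper": 3.5}, {"x": 0, "y": 0, "z": -1, "wx": 0, "wy": 0, "wz": 0, "gripper": 3.5}, {"x": 0, "y": 0, "z": 0, "wx": 0, "wy": 0, "wz": 0, "gripper": 3.5}]' --newtons 70

```text
time_s: 10.35
position: [0.4437, -0.3198, 0.3416]
tool_rot: [[0.998, 0.064, 0.001], [0.064, -0.998, -0.002], [0.001, 0.002, -1.0]]
ft_force: [-0.1, -0.9, -5.5]
grip_width: 0.0428
```

```bash
python3 go.py .6247 -.1803 .34 4.6
```

```text
t 10.35 p [ 0.4437 -0.3198  0.3416] yaw 3.66 F [-0.1 -0.9 -5.5] w 0.0428
turn rotvec [ 0.0017 -0.0013 -0.0164] shift cm after turn [ 19.16 -12.45   0.16] now-axes [ 18.95 -12.76   0.17]
```

Call:
step_arm --increments '[{"x": 0, "y": 0, "z": 0, "wx": 0, "wy": 0, "wz": -0.016, "gripper": 3.5}, {"x": 1, "y": -0.65, "z": 0, "wx": 0, "wy": 0, "wz": 0, "gripper": 3.5}, {"x": 2, "y": -1.3, "z": 0, "wx": 0, "wy": 0, "wz": 0, "gripper": 3.5}, {"x": 2, "y": -1.3, "z": 0, "wx": 0, "wy": 0, "wz": 0, "gripper": 3.5}, {"x": 2, "y": -1.3, "z": 0, "wx": 0, "wy": 0, "wz": 0, "gripper": 3.5}, {"x": 2, "y": -1.3, "z": 0, "wx": 0, "wy": 0, "wz": 0, "gripper": 3.5}, {"x": 2, "y": -1.3, "z": 0, "wx": 0, "wy": 0, "wz": 0, "gripper": 3.5}, {"x": 2, "y": -1.3, "z": 0, "wx": 0, "wy": 0, "wz": 0, "gripper": 3.5}, {"x": 2, "y": -1.3, "z": 0, "wx": 0, "wy": 0, "wz": 0, "gripper": 3.5}, {"x": 2, "y": -1.3, "z": 0, "wx": 0, "wy": 0, "wz": 0, "gripper": 3.5}, {"x": 1.2, "y": -0.75, "z": 0, "wx": 0, "wy": 0, "wz": 0, "gripper": 3.5}, {"x": 0.9, "y": -0.65, "z": 0, "wx": 0, "wy": 0, "wz": 0, "gripper": 3.5}, {"x": 0, "y": 0, "z": 0, "wx": 0, "wy": 0, "wz": 0, "gripper": 3.5}, {"x": 0, "y": 0, "z": 0, "wx": 0, "wy": 0, "wz": 0, "gripper": 3.5}]'

```text
time_s: 11.75
position: [0.6239, -0.1807, 0.3402]
tool_rot: [[0.997, 0.08, -0.001], [0.08, -0.997, -0.0], [-0.001, -0.0, -1.0]]
ft_force: [-0.1, -1.0, -5.5]
grip_width: 0.0432
```

```bash
python3 go.py .6247 -.1803 .291 4.6
```

```text
t 11.75 p [ 0.6239 -0.1807  0.3402] yaw 4.57 F [-0.1 -1.  -5.5] w 0.0432
turn rotvec [-0.0001  0.0008 -0.0006] shift cm after turn [ 0.08 -0.04  4.92] now-axes [ 0.09 -0.04  4.92]
```

Call:
step_arm --increments '[{"x": 0.07, "y": -0.04, "z": 1.5, "wx": 0, "wy": 0, "wz": 0, "gripper": 3.5}, {"x": 0, "y": 0, "z": 1.5, "wx": 0, "wy": 0, "wz": 0, "gripper": 3.5}, {"x": 0, "y": 0, "z": 1, "wx": 0, "wy": 0, "wz": 0, "gripper": 3.5}, {"x": 0, "y": 0, "z": 0.5, "wx": 0, "wy": 0, "wz": 0, "gripper": 3.5}, {"x": 0, "y": 0, "z": 0.3, "wx": 0, "wy": 0, "wz": 0, "gripper": 3.5}, {"x": 0, "y": 0, "z": 0.1, "wx": 0, "wy": 0, "wz": 0, "gripper": 3.5}, {"x": 0, "y": 0, "z": 0, "wx": 0, "wy": 0, "wz": 0, "gripper": 3.5}, {"x": 0, "y": 0, "z": 0, "wx": 0, "wy": 0, "wz": 0, "gripper": 3.5}]'

```text
time_s: 12.55
position: [0.6255, -0.181, 0.2931]
tool_rot: [[0.997, 0.079, 0.008], [0.079, -0.997, -0.002], [0.008, 0.003, -1.0]]
ft_force: [10.0, 0.7, -3.5]
grip_width: 0.0431
```

Call:
step_arm --increments '[{"x": 0, "y": 0, "z": 0, "wx": 0, "wy": 0, "wz": 0, "gripper": 8.54}, {"x": 0, "y": 0, "z": 0, "wx": 0, "wy": 0, "wz": 0, "gripper": 8.54}, {"x": 0, "y": 0, "z": 0, "wx": 0, "wy": 0, "wz": 0, "gripper": 8.54}, {"x": 0, "y": 0, "z": 0, "wx": 0, "wy": 0, "wz": 0, "gripper": 8.54}, {"x": 0, "y": 0, "z": 0, "wx": 0, "wy": 0, "wz": 0, "gripper": 8.54}, {"x": 0, "y": 0, "z": -2, "wx": 0, "wy": 0, "wz": 0, "gripper": 8.54}, {"x": 0, "y": 0, "z": -3, "wx": 0, "wy": 0, "wz": 0, "gripper": 8.54}, {"x": 0, "y": 0, "z": -3, "wx": 0, "wy": 0, "wz": 0, "gripper": 8.54}, {"x": 0.25, "y": -4, "z": 0, "wx": 0, "wy": 0, "wz": 0, "gripper": 8.54}, {"x": 0.25, "y": -4, "z": 0, "wx": 0, "wy": 0, "wz": 0, "gripper": 8.54}, {"x": 0.25, "y": -4, "z": 0, "wx": 0, "wy": 0, "wz": 0, "gripper": 8.54}, {"x": 0.25, "y": -4, "z": 0, "wx": 0, "wy": 0, "wz": 0, "gripper": 8.54}, {"x": 0.25, "y": -4, "z": 0, "wx": 0, "wy": 0, "wz": 0, "gripper": 8.54}, {"x": 0.25, "y": -4, "z": 0, "wx": 0, "wy": 0, "wz": 0, "gripper": 8.54}, {"x": 0.25, "y": -4, "z": 0, "wx": 0, "wy": 0, "wz": 0, "gripper": 8.54}, {"x": 0.25, "y": -4, "z": 0, "wx": 0, "wy": 0, "wz": 0, "gripper": 8.54}, {"x": 0.25, "y": -4, "z": 0, "wx": 0, "wy": 0, "wz": 0, "gripper": 8.54}, {"x": 0.25, "y": -4, "z": 0, "wx": 0, "wy": 0, "wz": 0, "gripper": 8.54}, {"x": 0, "y": 0, "z": 0, "wx": 0, "wy": 0, "wz": 0, "gripper": 8.54}, {"x": 0, "y": 0, "z": 0, "wx": 0, "wy": 0, "wz": 0, "gripper": 8.54}]'

```text
time_s: 14.55
position: [0.6176, 0.2214, 0.3713]
tool_rot: [[0.997, 0.081, -0.0], [0.081, -0.997, -0.0], [-0.0, 0.0, -1.0]]
ft_force: [-0.6, -0.3, 0.1]
grip_width: 0.0851
```

```bash
python3 go.py .618 .222 .263 4.6
python3 - <<'E'
from ov import *
C=cam('scene'); T=cam('top')
cv=[]
for i,y in((0,0),(1,-.13)):
    c=tr(np.array([[0,y,0.098]]),[.6144,-.0507,.0786])[0]
    for o,r in((-.022,.05),(.022,.05),(-.05,.009),(.05,.009)): cv.append((ring_x(c,.0786,o,r),(0,255,0)))
cv+=[(ring_z((.577,.201,.074),.062),(0,255,0)),(ring_z((.618,.222,.124),.012),(0,255,0))]
np.savez('w.npz',*[np.array(x) for x in C])
b=draw(C,cv,3)[230*3:360*3,150*3:420*3]; b2=cv2.resize(C[0],None,fx=3,fy=3,interpolation=3)[230*3:360*3,150*3:420*3]
b=np.vstack([cv2.resize(b,None,fx=.75,fy=.75),cv2.resize(b2,None,fx=.75,fy=.75)])
cv2.imwrite('pics/p3.png',np.clip(b*1.4,0,255).astype(np.uint8)); print(b.shape)
E
```

```text
t 14.55 p [0.6176 0.2214 0.3713] yaw 4.67 F [-0.6 -0.3  0.1] w 0.0851
turn rotvec [0.0003 0.0002 0.0012] shift cm after turn [ 0.04 -0.05 10.83] now-axes [ 0.04 -0.06 10.83]
(584, 608, 3)
```

View pics/p3.png

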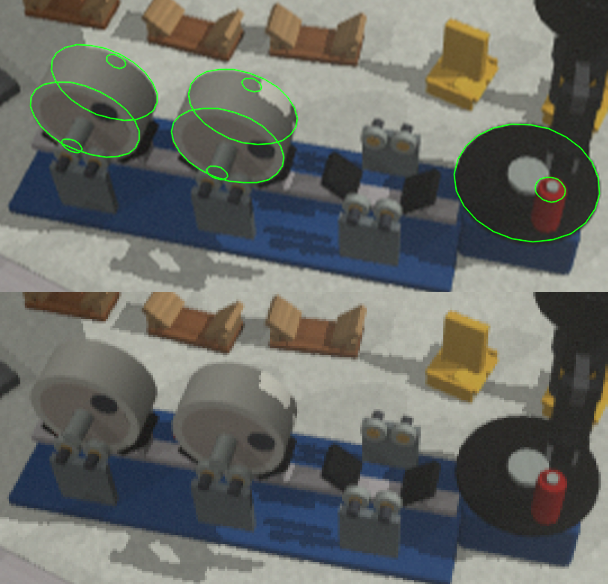

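Both wheels are seated in the middle and right stations, with their axles between the rollers. The crank outline and the red knob match. Next I grip the knob.

Call:
step_arm --increments '[{"x": 0.04, "y": -0.05, "z": 2.5, "wx": 0, "wy": 0, "wz": 0, "gripper": 8.54}, {"x": 0, "y": 0, "z": 2.5, "wx": 0, "wy": 0, "wz": 0, "gripper": 8.54}, {"x": 0, "y": 0, "z": 2.5, "wx": 0, "wy": 0, "wz": 0, "gripper": 8.54}, {"x": 0, "y": 0, "z": 2, "wx": 0, "wy": 0, "wz": 0, "gripper": 8.54}, {"x": 0, "y": 0, "z": 1.3, "wx": 0, "wy": 0, "wz": 0, "gripper": 8.54}, {"x": 0, "y": 0, "z": 0, "wx": 0, "wy": 0, "wz": 0, "gripper": 1.8}, {"x": 0, "y": 0, "z": 0, "wx": 0, "wy": 0, "wz": 0, "gripper": 1.8}, {"x": 0, "y": 0, "z": 0, "wx": 0, "wy": 0, "wz": 0, "gripper": 1.8}, {"x": 0, "y": 0, "z": 0, "wx": 0, "wy": 0, "wz": 0, "gripper": 1.8}, {"x": 0, "y": 0, "z": 0, "wx": 0, "wy": 0, "wz": 0, "gripper": 1.8}, {"x": 0, "y": 0, "z": 0, "wx": 0, "wy": 0, "wz": 0, "gripper": 1.8}, {"x": 0, "y": 0, "z": 0, "wx": 0, "wy": 0, "wz": 0, "gripper": 1.8}, {"x": 0, "y": 0, "z": 0, "wx": 0, "wy": 0, "wz": 0, "gripper": 1.8}, {"x": 0, "y": 0, "z": 0, "wx": 0, "wy": 0, "wz": 0, "gripper": 1.8}, {"x": 0, "y": 0, "z": 0, "wx": 0, "wy": 0, "wz": 0, "gripper": 1.8}]' --newtons 35

```text
time_s: 16.15
position: [0.6175, 0.2212, 0.2649]
tool_rot: [[0.997, 0.08, -0.001], [0.08, -0.997, -0.001], [-0.001, 0.001, -1.0]]
ft_force: [-6.5, -3.2, 8.7]
grip_width: 0.0226
```

```bash
cat > arc.py <<'E'
# arc.py cx cy r deg_from_now n : n rows from current pose along circle (sign of deg = anticlockwise +)
import sys
from h import *
cx,cy,r,deg=map(float,sys.argv[1:5]); n=int(sys.argv[5]); s=env.observe(); R=np.array(s['tool_rot']); p=np.array(s['position'])[:2]
a0=np.arctan2(p[1]-cy,p[0]-cx); print('F',np.round(s['ft_force'],1),'w',round(s['grip_width'],4),'p',np.round(s['position'],4),'ang',np.degrees(a0).round(1),'r',np.hypot(p[1]-cy,p[0]-cx).round(4))
yaw=np.arctan2(R[1,0],R[0,0]); c,q=np.cos(yaw),np.sin(yaw); prev=p
for k in range(1,n+1):
    a=a0+np.radians(deg)*k/n; t=np.array([cx+r*np.cos(a),cy+r*np.sin(a)]); d=100*(t-prev); prev=t
    print('(%.2f,%.2f)'%(d[0]*c+d[1]*q,d[0]*q-d[1]*c),end=' ')
print()
E
python3 arc.py .577 .201 .047 180 18
```

```text
F [-6.5 -3.2  8.7] w 0.0226 p [0.6175 0.2212 0.2649] ang 26.4 r 0.0453
(-0.21,-0.80) (-0.49,-0.66) (-0.60,-0.56) (-0.69,-0.45) (-0.75,-0.32) (-0.80,-0.19) (-0.82,-0.05) (-0.81,0.10) (-0.78,0.24) (-0.73,0.37) (-0.66,0.49) (-0.56,0.60) (-0.45,0.69) (-0.32,0.75) (-0.19,0.80) (-0.05,0.82) (0.10,0.81) (0.24,0.78)
```

Call:
step_arm --increments '[{"x": 0, "y": 0, "z": -0.2, "wx": 0, "wy": 0, "wz": 0, "gripper": 1.8}, {"x": -0.3, "y": -0.77, "z": 0, "wx": 0, "wy": 0, "wz": 0, "gripper": 1.8}, {"x": -0.49, "y": -0.66, "z": 0, "wx": 0, "wy": 0, "wz": 0, "gripper": 1.8}, {"x": -0.6, "y": -0.56, "z": 0, "wx": 0, "wy": 0, "wz": 0, "gripper": 1.8}, {"x": -0.69, "y": -0.45, "z": 0, "wx": 0, "wy": 0, "wz": 0, "gripper": 1.8}, {"x": -0.75, "y": -0.32, "z": 0, "wx": 0, "wy": 0, "wz": 0, "gripper": 1.8}, {"x": -0.8, "y": -0.19, "z": 0, "wx": 0, "wy": 0, "wz": 0, "gripper": 1.8}, {"x": -0.82, "y": -0.05, "z": 0, "wx": 0, "wy": 0, "wz": 0, "gripper": 1.8}, {"x": -0.81, "y": 0.1, "z": 0, "wx": 0, "wy": 0, "wz": 0, "gripper": 1.8}, {"x": 0, "y": 0, "z": 0, "wx": 0, "wy": 0, "wz": 0, "gripper": 1.8}]'

```text
time_s: 17.15
position: [0.5627, 0.2454, 0.2651]
tool_rot: [[0.997, 0.08, -0.002], [0.08, -0.997, -0.002], [-0.002, 0.002, -1.0]]
ft_force: [-2.3, -6.3, -3.9]
grip_width: 0.0229
```

```bash
python3 arc.py .577 .201 .047 180 18
```

```text
F [-2.3 -6.3 -3.9] w 0.0229 p [0.5627 0.2454 0.2651] ang 107.9 r 0.0466
(-0.79,0.22) (-0.72,0.39) (-0.64,0.51) (-0.55,0.61) (-0.43,0.70) (-0.30,0.76) (-0.17,0.80) (-0.02,0.82) (0.12,0.81) (0.26,0.78) (0.39,0.72) (0.51,0.64) (0.61,0.55) (0.70,0.43) (0.76,0.30) (0.80,0.17) (0.82,0.02) (0.81,-0.12)
```

Call:
step_arm --increments '[{"x": -0.78, "y": 0.24, "z": 0, "wx": 0, "wy": 0, "wz": 0, "gripper": 1.8}, {"x": -0.72, "y": 0.39, "z": 0, "wx": 0, "wy": 0, "wz": 0, "gripper": 1.8}, {"x": -0.64, "y": 0.51, "z": 0, "wx": 0, "wy": 0, "wz": 0, "gripper": 1.8}, {"x": -0.55, "y": 0.61, "z": 0, "wx": 0, "wy": 0, "wz": 0, "gripper": 1.8}, {"x": -0.43, "y": 0.7, "z": 0, "wx": 0, "wy": 0, "wz": 0, "gripper": 1.8}, {"x": -0.3, "y": 0.76, "z": 0, "wx": 0, "wy": 0, "wz": 0, "gripper": 1.8}, {"x": -0.17, "y": 0.8, "z": 0, "wx": 0, "wy": 0, "wz": 0, "gripper": 1.8}, {"x": -0.02, "y": 0.82, "z": 0, "wx": 0, "wy": 0, "wz": 0, "gripper": 1.8}, {"x": 0.12, "y": 0.81, "z": 0, "wx": 0, "wy": 0, "wz": 0, "gripper": 1.8}, {"x": 0.26, "y": 0.78, "z": 0, "wx": 0, "wy": 0, "wz": 0, "gripper": 1.8}, {"x": 0.39, "y": 0.72, "z": 0, "wx": 0, "wy": 0, "wz": 0, "gripper": 1.8}, {"x": 0.51, "y": 0.64, "z": 0, "wx": 0, "wy": 0, "wz": 0, "gripper": 1.8}]'

```text
time_s: 18.35
position: [0.5448, 0.1655, 0.2651]
tool_rot: [[0.997, 0.08, -0.007], [0.08, -0.997, -0.002], [-0.007, 0.001, -1.0]]
ft_force: [-8.1, -3.2, -6.8]
grip_width: 0.0231
```

```bash
python3 arc.py .577 .201 .047 180 18
```

```text
F [-8.1 -3.2 -6.8] w 0.0231 p [0.5448 0.1655 0.2651] ang -132.2 r 0.0479
(0.68,0.48) (0.70,0.43) (0.76,0.30) (0.80,0.17) (0.82,0.03) (0.81,-0.12) (0.78,-0.26) (0.72,-0.39) (0.64,-0.51) (0.55,-0.61) (0.43,-0.70) (0.30,-0.76) (0.17,-0.80) (0.03,-0.82) (-0.12,-0.81) (-0.26,-0.78) (-0.39,-0.72) (-0.51,-0.64)
```

Call:
step_arm --increments '[{"x": 0.66, "y": 0.5, "z": 0, "wx": 0, "wy": 0, "wz": 0, "gripper": 1.8}, {"x": 0.7, "y": 0.43, "z": 0, "wx": 0, "wy": 0, "wz": 0, "gripper": 1.8}, {"x": 0.76, "y": 0.3, "z": 0, "wx": 0, "wy": 0, "wz": 0, "gripper": 1.8}, {"x": 0.8, "y": 0.17, "z": 0, "wx": 0, "wy": 0, "wz": 0, "gripper": 1.8}, {"x": 0.82, "y": 0.03, "z": 0, "wx": 0, "wy": 0, "wz": 0, "gripper": 1.8}, {"x": 0.81, "y": -0.12, "z": 0, "wx": 0, "wy": 0, "wz": 0, "gripper": 1.8}, {"x": 0.78, "y": -0.26, "z": 0, "wx": 0, "wy": 0, "wz": 0, "gripper": 1.8}, {"x": 0.72, "y": -0.39, "z": 0, "wx": 0, "wy": 0, "wz": 0, "gripper": 1.8}, {"x": 0.64, "y": -0.51, "z": 0, "wx": 0, "wy": 0, "wz": 0, "gripper": 1.8}, {"x": 0.55, "y": -0.61, "z": 0, "wx": 0, "wy": 0, "wz": 0, "gripper": 1.8}, {"x": 0.43, "y": -0.7, "z": 0, "wx": 0, "wy": 0, "wz": 0, "gripper": 1.8}, {"x": 0.3, "y": -0.76, "z": 0, "wx": 0, "wy": 0, "wz": 0, "gripper": 1.8}, {"x": 0, "y": 0, "z": 0, "wx": 0, "wy": 0, "wz": 0, "gripper": 1.8}]'

```text
time_s: 19.65
position: [0.6232, 0.1942, 0.2651]
tool_rot: [[0.997, 0.082, -0.005], [0.082, -0.997, 0.001], [-0.005, -0.002, -1.0]]
ft_force: [-11.4, 3.9, -5.5]
grip_width: 0.0232
```

```bash
python3 arc.py .577 .201 .047 35 7
```

```text
F [-11.4   3.9  -5.5] w 0.0232 p [0.6232 0.1942 0.2651] ang -8.4 r 0.0467
(0.10,-0.40) (0.04,-0.41) (0.00,-0.41) (-0.03,-0.41) (-0.07,-0.40) (-0.10,-0.40) (-0.14,-0.39)
```

Call:
step_arm --increments '[{"x": 0, "y": -0.4, "z": 0, "wx": 0, "wy": 0, "wz": 0, "gripper": 1.8}, {"x": 0, "y": -0.4, "z": 0, "wx": 0, "wy": 0, "wz": 0, "gripper": 1.8}, {"x": 0, "y": -0.4, "z": 0, "wx": 0, "wy": 0, "wz": 0, "gripper": 1.8}, {"x": 0, "y": 0, "z": 0, "wx": 0, "wy": 0, "wz": 0, "gripper": 1.8}]'

```text
time_s: 20.05
position: [0.6229, 0.2043, 0.2651]
tool_rot: [[0.997, 0.081, -0.003], [0.081, -0.997, -0.002], [-0.004, 0.002, -1.0]]
ft_force: [-7.5, -5.9, -6.7]
grip_width: 0.0232
```

Call:
step_arm --increments '[{"x": -0.05, "y": -0.3, "z": 0, "wx": 0, "wy": 0, "wz": 0, "gripper": 1.8}, {"x": -0.05, "y": -0.3, "z": 0, "wx": 0, "wy": 0, "wz": 0, "gripper": 1.8}, {"x": 0, "y": 0, "z": 0, "wx": 0, "wy": 0, "wz": 0, "gripper": 1.8}, {"x": 0, "y": 0, "z": 0, "wx": 0, "wy": 0, "wz": 0, "gripper": 1.8}]'

```text
time_s: 20.45
position: [0.6225, 0.2063, 0.2651]
tool_rot: [[0.997, 0.078, -0.002], [0.078, -0.997, -0.01], [-0.003, 0.01, -1.0]]
ft_force: [-4.4, -28.7, -8.2]
grip_width: 0.0231
```

The stop is reached: tangential force rose to 29 N at about 6.5°. I'll ease off, open, rise a little, and wait for the wheels to settle.

Call:
step_arm --increments '[{"x": 0, "y": 0.25, "z": 0, "wx": 0, "wy": 0, "wz": 0, "gripper": 1.8}, {"x": 0, "y": 0, "z": 0, "wx": 0, "wy": 0, "wz": 0, "gripper": 8.54}, {"x": 0, "y": 0, "z": 0, "wx": 0, "wy": 0, "wz": 0, "gripper": 8.54}, {"x": 0, "y": 0, "z": 0, "wx": 0, "wy": 0, "wz": 0, "gripper": 8.54}, {"x": 0, "y": 0, "z": 0, "wx": 0, "wy": 0, "wz": 0, "gripper": 8.54}, {"x": 0, "y": 0, "z": 0, "wx": 0, "wy": 0, "wz": 0, "gripper": 8.54}, {"x": 0, "y": 0, "z": -2, "wx": 0, "wy": 0, "wz": 0, "gripper": 8.54}, {"x": 0, "y": 0, "z": -2, "wx": 0, "wy": 0, "wz": 0, "gripper": 8.54}, {"x": 0, "y": 0, "z": -2, "wx": 0, "wy": 0, "wz": 0, "gripper": 8.54}, {"x": 0, "y": 0, "z": -2, "wx": 0, "wy": 0, "wz": 0, "gripper": 8.54}, {"x": 0, "y": 0, "z": 0, "wx": 0, "wy": 0, "wz": 0, "gripper": 8.54}, {"x": 0, "y": 0, "z": 0, "wx": 0, "wy": 0, "wz": 0, "gripper": 8.54}, {"x": 0, "y": 0, "z": 0, "wx": 0, "wy": 0, "wz": 0, "gripper": 8.54}, {"x": 0, "y": 0, "z": 0, "wx": 0, "wy": 0, "wz": 0, "gripper": 8.54}, {"x": 0, "y": 0, "z": 0, "wx": 0, "wy": 0, "wz": 0, "gripper": 8.54}, {"x": 0, "y": 0, "z": 0, "wx": 0, "wy": 0, "wz": 0, "gripper": 8.54}, {"x": 0, "y": 0, "z": 0, "wx": 0, "wy": 0, "wz": 0, "gripper": 8.54}, {"x": 0, "y": 0, "z": 0, "wx": 0, "wy": 0, "wz": 0, "gripper": 8.54}, {"x": 0, "y": 0, "z": 0, "wx": 0, "wy": 0, "wz": 0, "gripper": 8.54}, {"x": 0, "y": 0, "z": 0, "wx": 0, "wy": 0, "wz": 0, "gripper": 8.54}]'

```text
time_s: 22.45
position: [0.6221, 0.2074, 0.3456]
tool_rot: [[0.997, 0.08, 0.0], [0.08, -0.997, -0.0], [0.0, 0.0, -1.0]]
ft_force: [-0.7, 0.7, -0.7]
grip_width: 0.0855
```

Call:
step_arm --increments '[{"x": 0, "y": 0, "z": 0, "wx": 0, "wy": 0, "wz": 0, "gripper": 8.54}, {"x": 0, "y": 0, "z": 0, "wx": 0, "wy": 0, "wz": 0, "gripper": 8.54}, {"x": 0, "y": 0, "z": 0, "wx": 0, "wy": 0, "wz": 0, "gripper": 8.54}, {"x": 0, "y": 0, "z": 0, "wx": 0, "wy": 0, "wz": 0, "gripper": 8.54}, {"x": 0, "y": 0, "z": 0, "wx": 0, "wy": 0, "wz": 0, "gripper": 8.54}, {"x": 0, "y": 0, "z": 0, "wx": 0, "wy": 0, "wz": 0, "gripper": 8.54}, {"x": 0, "y": 0, "z": 0, "wx": 0, "wy": 0, "wz": 0, "gripper": 8.54}, {"x": 0, "y": 0, "z": 0, "wx": 0, "wy": 0, "wz": 0, "gripper": 8.54}, {"x": 0, "y": 0, "z": 0, "wx": 0, "wy": 0, "wz": 0, "gripper": 8.54}, {"x": 0, "y": 0, "z": 0, "wx": 0, "wy": 0, "wz": 0, "gripper": 8.54}, {"x": 0, "y": 0, "z": 0, "wx": 0, "wy": 0, "wz": 0, "gripper": 8.54}, {"x": 0, "y": 0, "z": 0, "wx": 0, "wy": 0, "wz": 0, "gripper": 8.54}, {"x": 0, "y": 0, "z": 0, "wx": 0, "wy": 0, "wz": 0, "gripper": 8.54}, {"x": 0, "y": 0, "z": 0, "wx": 0, "wy": 0, "wz": 0, "gripper": 8.54}, {"x": 0, "y": 0, "z": 0, "wx": 0, "wy": 0, "wz": 0, "gripper": 8.54}, {"x": 0, "y": 0, "z": 0, "wx": 0, "wy": 0, "wz": 0, "gripper": 8.54}, {"x": 0, "y": 0, "z": 0, "wx": 0, "wy": 0, "wz": 0, "gripper": 8.54}, {"x": 0, "y": 0, "z": 0, "wx": 0, "wy": 0, "wz": 0, "gripper": 8.54}, {"x": 0, "y": 0, "z": 0, "wx": 0, "wy": 0, "wz": 0, "gripper": 8.54}, {"x": 0, "y": 0, "z": 0, "wx": 0, "wy": 0, "wz": 0, "gripper": 8.54}]'

```text
time_s: 24.45
position: [0.6221, 0.2074, 0.3455]
tool_rot: [[0.997, 0.08, 0.0], [0.08, -0.997, 0.0], [0.0, -0.0, -1.0]]
ft_force: [-0.2, -0.1, -0.7]
grip_width: 0.0849
```

```bash
python3 go.py .622 .206 .265 4.6
python3 - <<'E'
from ov import *
C=cam('scene'); np.savez('scene1.npz',*C)
b=cv2.resize(C[0],None,fx=3,fy=3,interpolation=3)[220*3:360*3,150*3:410*3]
cv2.imwrite('pics/p4.png',np.clip(b*1.4,0,255).astype(np.uint8))
for k in range(10): D=cam('scene')
d=cv2.absdiff(cv2.GaussianBlur(C[0],(5,5),0),cv2.GaussianBlur(D[0],(5,5),0)).max(2); print('motion wheels',d[235:320,150:300].max(),'bg',d[60:200,150:300].max())
E
```

```text
t 24.45 p [0.6221 0.2074 0.3455] yaw 4.58 F [-0.2 -0.1 -0.7] w 0.0849
turn rotvec [-0.     -0.     -0.0004] shift cm after turn [-0.02  0.14  8.05] now-axes [-0.02  0.14  8.05]
motion wheels 3 bg 2
```

View pics/p4.png

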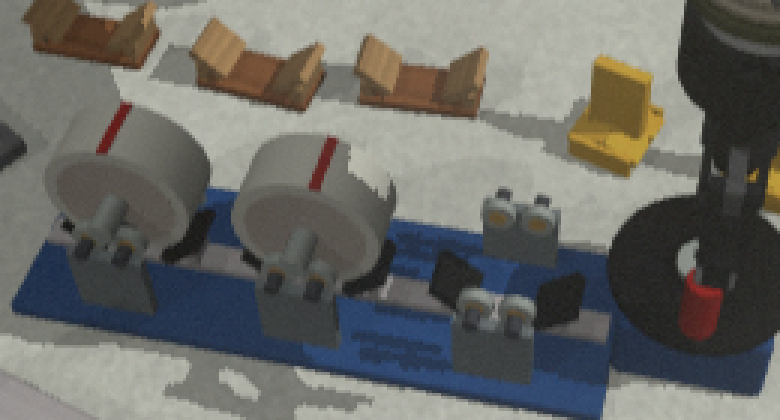

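Red lines are on top at (113,128) and (324,163), the slugs are down, and nothing moved over 0.5 s. I wait a moment, then regrip the knob.

Call:
step_arm --increments '[{"x": 0, "y": 0, "z": 0, "wx": 0, "wy": 0, "wz": 0, "gripper": 8.54}, {"x": 0, "y": 0, "z": 0, "wx": 0, "wy": 0, "wz": 0, "gripper": 8.54}, {"x": 0, "y": 0, "z": 0, "wx": 0, "wy": 0, "wz": 0, "gripper": 8.54}, {"x": 0, "y": 0, "z": 0, "wx": 0, "wy": 0, "wz": 0, "gripper": 8.54}, {"x": 0, "y": 0, "z": 0, "wx": 0, "wy": 0, "wz": 0, "gripper": 8.54}, {"x": 0, "y": 0.1, "z": 2, "wx": 0, "wy": 0, "wz": 0, "gripper": 8.54}, {"x": 0, "y": 0, "z": 2, "wx": 0, "wy": 0, "wz": 0, "gripper": 8.54}, {"x": 0, "y": 0, "z": 2, "wx": 0, "wy": 0, "wz": 0, "gripper": 8.54}, {"x": 0, "y": 0, "z": 2, "wx": 0, "wy": 0, "wz": 0, "gripper": 8.54}, {"x": 0, "y": 0, "z": 0, "wx": 0, "wy": 0, "wz": 0, "gripper": 1.8}, {"x": 0, "y": 0, "z": 0, "wx": 0, "wy": 0, "wz": 0, "gripper": 1.8}, {"x": 0, "y": 0, "z": 0, "wx": 0, "wy": 0, "wz": 0, "gripper": 1.8}, {"x": 0, "y": 0, "z": 0, "wx": 0, "wy": 0, "wz": 0, "gripper": 1.8}, {"x": 0, "y": 0, "z": 0, "wx": 0, "wy": 0, "wz": 0, "gripper": 1.8}, {"x": 0, "y": 0, "z": 0, "wx": 0, "wy": 0, "wz": 0, "gripper": 1.8}, {"x": 0, "y": 0, "z": 0, "wx": 0, "wy": 0, "wz": 0, "gripper": 1.8}, {"x": 0, "y": 0, "z": 0, "wx": 0, "wy": 0, "wz": 0, "gripper": 1.8}, {"x": 0, "y": 0, "z": 0, "wx": 0, "wy": 0, "wz": 0, "gripper": 1.8}, {"x": 0, "y": 0, "z": 0, "wx": 0, "wy": 0, "wz": 0, "gripper": 1.8}]' --newtons 35

```text
time_s: 26.9
position: [0.6219, 0.2065, 0.2669]
tool_rot: [[0.997, 0.08, 0.0], [0.08, -0.997, 0.0], [0.0, 0.0, -1.0]]
ft_force: [-3.6, -0.8, 5.8]
grip_width: 0.0229
```

```bash
python3 arc.py .5757 .2005 .047 -180 18
```

```text
F [-3.6 -0.8  5.8] w 0.0229 p [0.6219 0.2065 0.2669] ang 7.4 r 0.0466
(0.01,0.82) (-0.17,0.80) (-0.31,0.76) (-0.44,0.69) (-0.55,0.61) (-0.65,0.50) (-0.72,0.38) (-0.78,0.25) (-0.81,0.11) (-0.82,-0.03) (-0.80,-0.17) (-0.76,-0.31) (-0.69,-0.44) (-0.61,-0.55) (-0.50,-0.65) (-0.38,-0.72) (-0.25,-0.78) (-0.11,-0.81)
```

Call:
step_arm --increments '[{"x": 0, "y": 0.82, "z": -0.1, "wx": 0, "wy": 0, "wz": 0, "gripper": 1.8}, {"x": -0.17, "y": 0.8, "z": 0, "wx": 0, "wy": 0, "wz": 0, "gripper": 1.8}, {"x": -0.31, "y": 0.76, "z": 0, "wx": 0, "wy": 0, "wz": 0, "gripper": 1.8}, {"x": -0.44, "y": 0.69, "z": 0, "wx": 0, "wy": 0, "wz": 0, "gripper": 1.8}, {"x": -0.55, "y": 0.61, "z": 0, "wx": 0, "wy": 0, "wz": 0, "gripper": 1.8}, {"x": -0.65, "y": 0.5, "z": 0, "wx": 0, "wy": 0, "wz": 0, "gripper": 1.8}, {"x": -0.72, "y": 0.38, "z": 0, "wx": 0, "wy": 0, "wz": 0, "gripper": 1.8}, {"x": -0.78, "y": 0.25, "z": 0, "wx": 0, "wy": 0, "wz": 0, "gripper": 1.8}, {"x": -0.81, "y": 0.11, "z": 0, "wx": 0, "wy": 0, "wz": 0, "gripper": 1.8}, {"x": -0.82, "y": -0.03, "z": 0, "wx": 0, "wy": 0, "wz": 0, "gripper": 1.8}, {"x": -0.8, "y": -0.17, "z": 0, "wx": 0, "wy": 0, "wz": 0, "gripper": 1.8}, {"x": -0.76, "y": -0.31, "z": 0, "wx": 0, "wy": 0, "wz": 0, "gripper": 1.8}]'

```text
time_s: 28.1
position: [0.5582, 0.1576, 0.267]
tool_rot: [[0.997, 0.08, 0.004], [0.08, -0.997, 0.002], [0.004, -0.002, -1.0]]
ft_force: [6.6, 5.6, -6.8]
grip_width: 0.0229
```

```bash
python3 arc.py .5757 .2005 .047 -190 19
```

```text
F [ 6.6  5.6 -6.8] w 0.0229 p [0.5582 0.1576 0.267 ] ang -112.2 r 0.0463
(-0.73,-0.37) (-0.61,-0.55) (-0.51,-0.64) (-0.39,-0.72) (-0.26,-0.78) (-0.12,-0.81) (0.03,-0.82) (0.17,-0.80) (0.30,-0.76) (0.43,-0.70) (0.55,-0.61) (0.64,-0.51) (0.72,-0.39) (0.78,-0.26) (0.81,-0.12) (0.82,0.03) (0.80,0.17) (0.76,0.30) (0.70,0.43)
```

Call:
step_arm --increments '[{"x": -0.71, "y": -0.41, "z": 0, "wx": 0, "wy": 0, "wz": 0, "gripper": 1.8}, {"x": -0.61, "y": -0.55, "z": 0, "wx": 0, "wy": 0, "wz": 0, "gripper": 1.8}, {"x": -0.51, "y": -0.64, "z": 0, "wx": 0, "wy": 0, "wz": 0, "gripper": 1.8}, {"x": -0.39, "y": -0.72, "z": 0, "wx": 0, "wy": 0, "wz": 0, "gripper": 1.8}, {"x": -0.26, "y": -0.78, "z": 0, "wx": 0, "wy": 0, "wz": 0, "gripper": 1.8}, {"x": -0.12, "y": -0.81, "z": 0, "wx": 0, "wy": 0, "wz": 0, "gripper": 1.8}, {"x": 0.03, "y": -0.82, "z": 0, "wx": 0, "wy": 0, "wz": 0, "gripper": 1.8}, {"x": 0.17, "y": -0.8, "z": 0, "wx": 0, "wy": 0, "wz": 0, "gripper": 1.8}, {"x": 0.3, "y": -0.76, "z": 0, "wx": 0, "wy": 0, "wz": 0, "gripper": 1.8}, {"x": 0.43, "y": -0.7, "z": 0, "wx": 0, "wy": 0, "wz": 0, "gripper": 1.8}, {"x": 0.55, "y": -0.61, "z": 0, "wx": 0, "wy": 0, "wz": 0, "gripper": 1.8}, {"x": 0.64, "y": -0.51, "z": 0, "wx": 0, "wy": 0, "wz": 0, "gripper": 1.8}]'

```text
time_s: 29.3
position: [0.5457, 0.2385, 0.2669]
tool_rot: [[0.997, 0.08, -0.003], [0.08, -0.997, 0.0], [-0.003, -0.001, -1.0]]
ft_force: [-5.5, -3.1, 4.2]
grip_width: 0.0228
```

```bash
python3 arc.py .5757 .2005 .047 -120 12
```

```text
F [-5.5 -3.1  4.2] w 0.0228 p [0.5457 0.2385 0.2669] ang 128.3 r 0.0484
(0.80,-0.27) (0.78,-0.26) (0.81,-0.12) (0.82,0.02) (0.80,0.16) (0.76,0.30) (0.70,0.43) (0.62,0.54) (0.51,0.64) (0.39,0.72) (0.26,0.78) (0.12,0.81)
```

Call:
step_arm --increments '[{"x": 0.72, "y": -0.37, "z": 0, "wx": 0, "wy": 0, "wz": 0, "gripper": 1.8}, {"x": 0.78, "y": -0.26, "z": 0, "wx": 0, "wy": 0, "wz": 0, "gripper": 1.8}, {"x": 0.81, "y": -0.12, "z": 0, "wx": 0, "wy": 0, "wz": 0, "gripper": 1.8}, {"x": 0.82, "y": 0.02, "z": 0, "wx": 0, "wy": 0, "wz": 0, "gripper": 1.8}, {"x": 0.8, "y": 0.16, "z": 0, "wx": 0, "wy": 0, "wz": 0, "gripper": 1.8}, {"x": 0.76, "y": 0.3, "z": 0, "wx": 0, "wy": 0, "wz": 0, "gripper": 1.8}, {"x": 0.7, "y": 0.43, "z": 0, "wx": 0, "wy": 0, "wz": 0, "gripper": 1.8}, {"x": 0.62, "y": 0.54, "z": 0, "wx": 0, "wy": 0, "wz": 0, "gripper": 1.8}, {"x": 0.51, "y": 0.64, "z": 0, "wx": 0, "wy": 0, "wz": 0, "gripper": 1.8}, {"x": 0.39, "y": 0.72, "z": 0, "wx": 0, "wy": 0, "wz": 0, "gripper": 1.8}, {"x": 0.26, "y": 0.78, "z": 0, "wx": 0, "wy": 0, "wz": 0, "gripper": 1.8}, {"x": 0, "y": 0, "z": 0, "wx": 0, "wy": 0, "wz": 0, "gripper": 1.8}]'

```text
time_s: 30.5
position: [0.6203, 0.2152, 0.267]
tool_rot: [[0.997, 0.08, -0.0], [0.08, -0.997, 0.001], [-0.0, -0.001, -1.0]]
ft_force: [-1.1, -0.4, 3.1]
grip_width: 0.0229
```

```bash
python3 arc.py .5757 .2005 .047 -15 3
```

```text
F [-1.1 -0.4  3.1] w 0.0229 p [0.6203 0.2152 0.267 ] ang 18.3 r 0.0469
(0.09,0.40) (0.04,0.41) (0.01,0.41)
```

Call:
step_arm --increments '[{"x": 0.09, "y": 0.4, "z": 0, "wx": 0, "wy": 0, "wz": 0, "gripper": 1.8}, {"x": 0.04, "y": 0.4, "z": 0, "wx": 0, "wy": 0, "wz": 0, "gripper": 1.8}, {"x": 0.01, "y": 0.4, "z": 0, "wx": 0, "wy": 0, "wz": 0, "gripper": 1.8}, {"x": 0, "y": 0, "z": 0, "wx": 0, "wy": 0, "wz": 0, "gripper": 1.8}, {"x": 0, "y": 0, "z": 0, "wx": 0, "wy": 0, "wz": 0, "gripper": 1.8}]'

```text
time_s: 31.0
position: [0.622, 0.2051, 0.2669]
tool_rot: [[0.997, 0.081, -0.0], [0.081, -0.997, 0.005], [0.0, -0.005, -1.0]]
ft_force: [-3.1, 12.9, 4.2]
grip_width: 0.023
```

Call:
step_arm --increments '[{"x": 0, "y": -0.15, "z": 0, "wx": 0, "wy": 0, "wz": 0, "gripper": 1.8}, {"x": 0, "y": 0, "z": 0, "wx": 0, "wy": 0, "wz": 0, "gripper": 8.54}, {"x": 0, "y": 0, "z": 0, "wx": 0, "wy": 0, "wz": 0, "gripper": 8.54}, {"x": 0, "y": 0, "z": 0, "wx": 0, "wy": 0, "wz": 0, "gripper": 8.54}, {"x": 0, "y": 0, "z": 0, "wx": 0, "wy": 0, "wz": 0, "gripper": 8.54}, {"x": 0, "y": 0, "z": 0, "wx": 0, "wy": 0, "wz": 0, "gripper": 8.54}, {"x": 0, "y": 0, "z": -2, "wx": 0, "wy": 0, "wz": 0, "gripper": 8.54}, {"x": 0, "y": 0, "z": -3, "wx": 0, "wy": 0, "wz": 0, "gripper": 8.54}, {"x": 0, "y": 0, "z": -4, "wx": 0, "wy": 0, "wz": 0, "gripper": 8.54}, {"x": 0, "y": 0, "z": -4, "wx": 0, "wy": 0, "wz": 0, "gripper": 8.54}, {"x": 0, "y": 0, "z": 0, "wx": 0, "wy": 0, "wz": 0, "gripper": 8.54}]'

```text
time_s: 32.1
position: [0.6224, 0.2045, 0.4028]
tool_rot: [[0.997, 0.08, 0.011], [0.08, -0.997, 0.001], [0.011, -0.001, -1.0]]
ft_force: [0.5, 0.7, 0.1]
grip_width: 0.0851
```

```bash
python3 - <<'E'
from ov import *
C=cam('scene'); T=cam('top')
for p0 in[(.4004,.3527),(.4231,.2289),(.4208,.1107)]:
    try:
        r=fitS([(C,ymask(C))],p0); print('scene',r.x.round(4),np.degrees(r.x[2]).round(1),round(r.fun,3))
    except Exception as e: print(e)
b=C[0][170:360,130:500]; b=cv2.resize(b,None,fx=1.6,fy=1.6,interpolation=3); a=cv2.resize(T[0][150:300,160:500],(592,int(150*592/340)),interpolation=3)
o=np.vstack([b,a]); cv2.imwrite('pics/p5.png',np.clip(o*1.4,0,255).astype(np.uint8)); print(o.shape)
E
```

```text
scene [0.3973 0.3525 0.1263] 7.2 0.159
scene [ 0.4245  0.2478 -0.0385] -2.2 0.422
scene [ 0.4182  0.111  -0.2557] -14.7 0.121
(565, 592, 3)
```

View pics/p5.png

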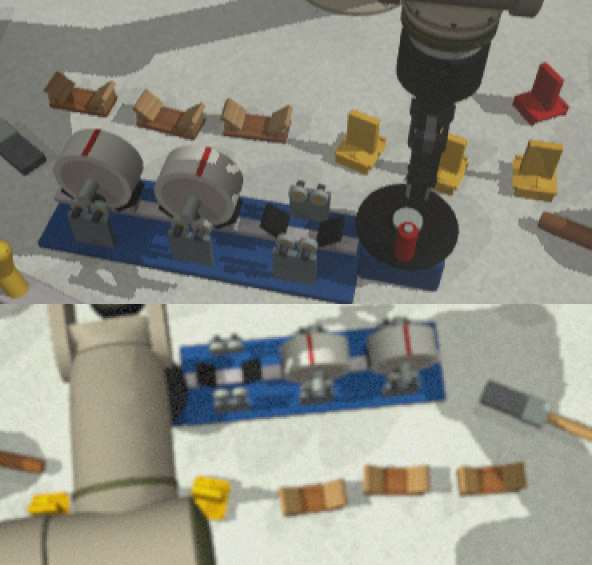

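Both wheels are lifted with their red lines on top, and the crank knob is back at its start. Saddles 1 and 3 have not moved. I fetch saddle 3.

Call:
step_arm --increments '[{"x": 0, "y": 0, "z": 0, "wx": 0, "wy": 0, "wz": 0.112, "gripper": 8.54}, {"x": 0, "y": 0, "z": 0, "wx": 0, "wy": 0, "wz": 0.112, "gripper": 8.54}, {"x": 0, "y": 0, "z": 0, "wx": 0, "wy": 0, "wz": 0.112, "gripper": 8.54}, {"x": -2.15, "y": 1.78, "z": 1, "wx": 0, "wy": 0, "wz": 0, "gripper": 8.54}, {"x": -2.15, "y": 1.78, "z": 1, "wx": 0, "wy": 0, "wz": 0, "gripper": 8.54}, {"x": -2.15, "y": 1.78, "z": 1, "wx": 0, "wy": 0, "wz": 0, "gripper": 8.54}, {"x": -2.15, "y": 1.78, "z": 1, "wx": 0, "wy": 0, "wz": 0, "gripper": 8.54}, {"x": -2.15, "y": 1.78, "z": 1, "wx": 0, "wy": 0, "wz": 0, "gripper": 8.54}, {"x": -2.15, "y": 1.78, "z": 1, "wx": 0, "wy": 0, "wz": 0, "gripper": 8.54}, {"x": -2.15, "y": 1.78, "z": 1, "wx": 0, "wy": 0, "wz": 0, "gripper": 8.54}, {"x": -2.15, "y": 1.78, "z": 1, "wx": 0, "wy": 0, "wz": 0, "gripper": 8.54}, {"x": 0, "y": 0, "z": 0, "wx": 0, "wy": 0, "wz": 0, "gripper": 8.54}]'

```text
time_s: 33.4
position: [0.4172, 0.1097, 0.3144]
tool_rot: [[0.967, -0.254, -0.007], [-0.254, -0.967, -0.0], [-0.007, 0.002, -1.0]]
ft_force: [1.3, -0.2, 0.6]
grip_width: 0.0855
```

```bash
python3 go.py .4200 .1107 .213 -14.7
```

```text
t 33.4 p [0.4172 0.1097 0.3144] yaw -14.72 F [ 1.3 -0.2  0.6] w 0.0855
turn rotvec [ 0.0019  0.0068 -0.0004] shift cm after turn [ 0.25 -0.17 10.14] now-axes [ 0.32 -0.18 10.13]
```

Call:
step_arm --increments '[{"x": 0.25, "y": -0.15, "z": 2.5, "wx": 0, "wy": 0, "wz": 0, "gripper": 8.54}, {"x": 0, "y": 0, "z": 2.5, "wx": 0, "wy": 0, "wz": 0, "gripper": 8.54}, {"x": 0, "y": 0, "z": 2.5, "wx": 0, "wy": 0, "wz": 0, "gripper": 8.54}, {"x": 0, "y": 0, "z": 1.6, "wx": 0, "wy": 0, "wz": 0, "gripper": 8.54}, {"x": 0, "y": 0, "z": 1, "wx": 0, "wy": 0, "wz": 0, "gripper": 8.54}, {"x": 0, "y": 0, "z": 0, "wx": 0, "wy": 0, "wz": 0, "gripper": 0.5}, {"x": 0, "y": 0, "z": 0, "wx": 0, "wy": 0, "wz": 0, "gripper": 0.5}, {"x": 0, "y": 0, "z": 0, "wx": 0, "wy": 0, "wz": 0, "gripper": 0.5}, {"x": 0, "y": 0, "z": 0, "wx": 0, "wy": 0, "wz": 0, "gripper": 0.5}, {"x": 0, "y": 0, "z": 0, "wx": 0, "wy": 0, "wz": 0, "gripper": 0.5}, {"x": 0, "y": 0, "z": 0, "wx": 0, "wy": 0, "wz": 0, "gripper": 0.5}, {"x": 0, "y": 0, "z": 0, "wx": 0, "wy": 0, "wz": 0, "gripper": 0.5}, {"x": 0, "y": 0, "z": 0, "wx": 0, "wy": 0, "wz": 0, "gripper": 0.5}, {"x": 0, "y": 0, "z": 0, "wx": 0, "wy": 0, "wz": 0, "gripper": 0.5}, {"x": 0, "y": 0, "z": 0, "wx": 0, "wy": 0, "wz": 0, "gripper": 0.5}]' --newtons 50

```text
time_s: 34.9
position: [0.4229, 0.1112, 0.216]
tool_rot: [[0.967, -0.253, 0.001], [-0.253, -0.967, -0.0], [0.001, -0.0, -1.0]]
ft_force: [-1.0, 0.3, 5.9]
grip_width: 0.0113
```

```bash
python3 go.py .4200 .1107 .40 4.6
```

```text
t 34.9 p [0.4229 0.1112 0.216 ] yaw -14.67 F [-1.   0.3  5.9] w 0.0113
turn rotvec [-0.     -0.0008 -0.3362] shift cm after turn [ -0.29   0.03 -18.4 ] now-axes [ -0.25   0.12 -18.4 ]
```

Call:
step_arm --increments '[{"x": 0, "y": 0, "z": -1, "wx": 0, "wy": 0, "wz": 0, "gripper": 0.5}, {"x": 0, "y": 0, "z": -2.4, "wx": 0, "wy": 0, "wz": 0, "gripper": 0.5}, {"x": 0, "y": 0, "z": -3, "wx": 0, "wy": 0, "wz": 0, "gripper": 0.5}, {"x": 0, "y": 0, "z": -3, "wx": 0, "wy": 0, "wz": -0.112, "gripper": 0.5}, {"x": 0, "y": 0, "z": -3, "wx": 0, "wy": 0, "wz": -0.112, "gripper": 0.5}, {"x": 0, "y": 0, "z": -3, "wx": 0, "wy": 0, "wz": -0.112, "gripper": 0.5}, {"x": 0, "y": 0, "z": -3, "wx": 0, "wy": 0, "wz": 0, "gripper": 0.5}, {"x": 1.8, "y": 1.77, "z": 0, "wx": 0, "wy": 0, "wz": 0, "gripper": 0.5}, {"x": 1.8, "y": 1.77, "z": 0, "wx": 0, "wy": 0, "wz": 0, "gripper": 0.5}, {"x": 1.8, "y": 1.77, "z": 0, "wx": 0, "wy": 0, "wz": 0, "gripper": 0.5}, {"x": 1.8, "y": 1.77, "z": 0, "wx": 0, "wy": 0, "wz": 0, "gripper": 0.5}, {"x": 1.8, "y": 1.77, "z": 0, "wx": 0, "wy": 0, "wz": 0, "gripper": 0.5}, {"x": 1.8, "y": 1.77, "z": 0, "wx": 0, "wy": 0, "wz": 0, "gripper": 0.5}, {"x": 1.8, "y": 1.77, "z": 0, "wx": 0, "wy": 0, "wz": 0, "gripper": 0.5}, {"x": 1.8, "y": 1.77, "z": 0, "wx": 0, "wy": 0, "wz": 0, "gripper": 0.5}, {"x": 1.8, "y": 1.77, "z": 0, "wx": 0, "wy": 0, "wz": 0, "gripper": 0.5}, {"x": 1.7, "y": 1.77, "z": 0, "wx": 0, "wy": 0, "wz": 0, "gripper": 0.5}, {"x": 0, "y": 0, "z": 0, "wx": 0, "wy": 0, "wz": 0, "gripper": 0.5}, {"x": 0, "y": 0, "z": 0, "wx": 0, "wy": 0, "wz": 0, "gripper": 0.5}]'

```text
time_s: 36.8
position: [0.6152, -0.051, 0.3995]
tool_rot: [[0.997, 0.079, -0.001], [0.079, -0.997, 0.0], [-0.001, -0.0, -1.0]]
ft_force: [-0.3, -0.3, -0.8]
grip_width: 0.0119
```

```bash
python3 go.py .615 -.0509 .37 4.6
python3 - <<'E'
from h import *
C=cam('scene')
b=C[0][150:320,150:350]; b=cv2.resize(b,None,fx=3.4,fy=3.4,interpolation=3)
cv2.imwrite('pics/p6.png',np.clip(b*1.4,0,255).astype(np.uint8))
E
```

```text
t 36.8 p [ 0.6152 -0.051   0.3995] yaw 4.55 F [-0.3 -0.3 -0.8] w 0.0119
turn rotvec [-0.0005  0.0009 -0.0008] shift cm after turn [-0.01 -0.01  2.95] now-axes [-0.01 -0.01  2.95]
```

View pics/p6.png

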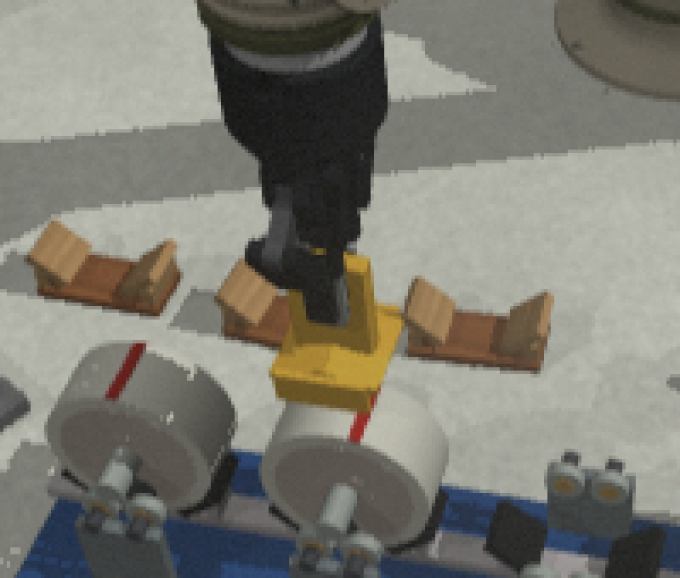

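```bash
python3 - <<'E'
from ov import *
C=cam('scene'); T=cam('top'); M=ymask(C)
yw=np.radians(4.6)
def P(p): return [proj(C,tr(B,[p[0],p[1],yw+p[3]])+[0,0,p[2]]) for B in S]
M[:, 300:]=0
M2=cv2.resize(M,(1280,960),interpolation=cv2.INTER_NEAREST)
# only bridge lower region is unobstructed: compare bridge corners
ys,xs=np.nonzero(M); print('yellow bbox',xs.min(),xs.max(),ys.min(),ys.max())
for p in[(.6152,-.051,.184,0)]:
    for Q in P(p): print(Q.min(0).round(1),Q.max(0).round(1))
yw0=yw
for y in(-.0507,): # red line ends at station wheel top
    for xo in(.022,-.022): print('pred top rim',proj(C,[tr(np.array([[xo,0,0]]),[.6150,y,yw])[0]+[0,0,.148]]))
print('seen near',(150+358/3.4,150+440/3.4))
# wheel red line in top view (saved crop p5: shown at scale 592/340)
print('top pred',[proj(T,[tr(np.array([[xo,0,0]]),[.6150,-.0507,yw])[0]+[0,0,.148]]).round(1).tolist() for xo in(.022,-.022)])
s=592/340
print('top seen A far/near',(160+310/s,150+(333-304)/s),(160+312/s,150+(362-304)/s),'B',(160+406/s,150+(324-304)/s),(160+408/s,150+(353-304)/s))
for uv in[(310,333),(312,362),(406,324),(408,353)]: print(pix2w(T,(160+uv[0]/s,150+(uv[1]-304)/s),.148).round(4))
print('scene B seen',pix2w(C,(150+108/3.4,150+397/3.4),.148),pix2w(C,(150+137/3.4,150+345/3.4),.148),'A near',pix2w(C,(150+358/3.4,150+440/3.4),.148))
E
```

```text
yellow bbox 122 268 223 378
[229.4 234.5] [267.6 271.4]
[231.7 220.7] [261.3 252.9]
pred top rim [[247.96851278 278.29161328]]
pred top rim [[255.06912147 260.95269556]]
seen near (255.29411764705884, 279.4117647058823)
top pred [[[340.2, 166.8]], [[342.1, 183.6]]]
top seen A far/near (338.0405405405405, 166.65540540540542) (339.18918918918916, 183.3108108108108) B (393.1756756756757, 161.48648648648648) (394.3243243243243, 178.1418918918919)
[ 0.6372 -0.0435  0.148 ]
[ 0.5939 -0.0453  0.148 ]
[ 0.649  -0.1822  0.148 ]
[ 0.6055 -0.1832  0.148 ]
scene B seen [ 0.64760937 -0.17888882  0.148     ] [ 0.60720709 -0.18192245  0.148     ] A near [ 0.63543191 -0.03504948  0.148     ]
```

```bash
python3 - <<'E'
from ov import *
from scipy.optimize import least_squares
yw=np.radians(4.6)
def red(C,x0,x1,y0,y1):
    h=cv2.cvtColor(C[0],cv2.COLOR_BGR2HSV); m=((h[...,0]<8)|(h[...,0]>172))&(h[...,1]>110)&(h[...,2]>40)
    m2=np.zeros_like(m); m2[y0:y1,x0:x1]=m[y0:y1,x0:x1]; ys,xs=np.nonzero(m2); return np.c_[xs,ys].astype(float)
d=np.load('scene1.npz'); C1=[d[f'arr_{i}'] for i in range(4)]
C2=cam('scene')
for nm,C,zc in(('rollers',C1,.088),('now',C2,.098)):
  for w,c,bx in(('A',(.6150,-.0507),(235,270,225,300)),('B',(.6255,-.1805),(165,210,225,290))):
    pts=red(C,*bx)
    if len(pts)<8: print(nm,w,len(pts)); continue
    m=pts.mean(0)
    # z-plane intersect: search theta so that line passes through mean
    def line(th,dx=0):
        y,z=.05*np.sin(th),.05*np.cos(th)
        return proj(C,tr(np.array([[-.022,y,0],[.022,y,0]]),[c[0]+dx,c[1],yw])+[0,0,zc+z])
    def dist(th,dx=0):
        a,b=line(th,dx); n=np.array([-(b-a)[1],(b-a)[0]]); n/=np.linalg.norm(n); return (m-a)@n
    from scipy.optimize import brentq
    print(nm,w,len(pts),'mean',m.round(1),'theta(+ =red toward +y)',[round(brentq(dist,-.8,.8,args=(dx,)),3) for dx in(-.005,0)])
E
```

```text
rollers A 60 mean [257.2 274.3] theta(+ =red toward +y) [0.195, 0.202]
rollers B 60 mean [187.5 262.2] theta(+ =red toward +y) [0.002, 0.01]
now A 33 mean [255.4 274.5] theta(+ =red toward +y) [0.199, 0.206]
now B 59 mean [186.5 258.6] theta(+ =red toward +y) [-0.001, 0.007]
```

```bash
python3 - <<'E'
from ov import *
yw=np.radians(4.6)
d=np.load('scene1.npz'); C1=[d[f'arr_{i}'] for i in range(4)]; T=load('top')
p5=cv2.imread('pics/p5.png')[304:]; s=592/340
def curves(c,zc,th=(0,.2)):
    cv=[(ring_x((c[0],c[1],zc),yw,o,r),(0,255,0)) for o,r in((.022,.05),(-.022,.05),(.05,.009),(-.05,.009))]
    for t in th: cv.append((tr(np.array([[-.022,.05*np.sin(t),.05*np.cos(t)],[.022,.05*np.sin(t),.05*np.cos(t)]]),[c[0],c[1],yw])+[0,0,zc],(255,255,0)))
    return cv
out=[]
for c,x0,y0 in(((.615,-.0507),225,245),((.6255,-.1805),160,235)):
    f=7; im=np.clip(cv2.resize(C1[0][y0:y0+60,x0:x0+57],None,fx=f,fy=f,interpolation=3)*1.5,0,255).astype(np.uint8)
    for P,col in curves(c,.088): cv2.polylines(im,[((proj(C1,P)-[x0,y0]+.5)*f).round().astype(np.int32)],False,col,1)
    # top
    g=7/s; X,Y=(315,155) if c[0]<.62 else (370,148)
    a=cv2.warpAffine(p5,np.float32([[g,0,-(X-160)*7],[0,g,-(Y-150)*7]]),(399,320),flags=cv2.INTER_CUBIC)
    for P,col in curves(c,.098): cv2.polylines(a,[((proj(T,P)-[X,Y]+.5)*7).round().astype(np.int32)],False,col,1)
    out.append(np.vstack([im,a]))
o=np.hstack(out); o=cv2.resize(o,None,fx=.8,fy=.8); cv2.imwrite('pics/p7.png',o); print(o.shape)
E
```

```text
(592, 638, 3)
```

View pics/p7.png

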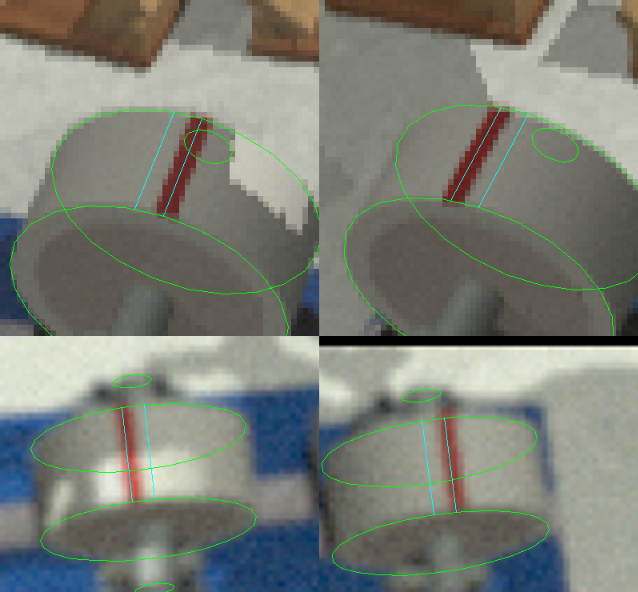

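Wheel A's red line sits about 0.18–0.2 rad towards +y, in the top view at (130,455) and in the scene view at (185,165). Wheel B is at about 0. A is right at the 0.2 limit, so I'll put the saddle back, turn A upright on its cradle, and repeat the free settling.

Call:
step_arm --increments '[{"x": -1.8, "y": -1.77, "z": 0, "wx": 0, "wy": 0, "wz": 0, "gripper": 0.5}, {"x": -1.8, "y": -1.77, "z": 0, "wx": 0, "wy": 0, "wz": 0, "gripper": 0.5}, {"x": -1.8, "y": -1.77, "z": 0, "wx": 0, "wy": 0, "wz": 0, "gripper": 0.5}, {"x": -1.8, "y": -1.77, "z": 0, "wx": 0, "wy": 0, "wz": 0, "gripper": 0.5}, {"x": -1.8, "y": -1.77, "z": 0, "wx": 0, "wy": 0, "wz": 0, "gripper": 0.5}, {"x": -1.8, "y": -1.77, "z": 0, "wx": 0, "wy": 0, "wz": 0, "gripper": 0.5}, {"x": -1.8, "y": -1.77, "z": 0, "wx": 0, "wy": 0, "wz": 0, "gripper": 0.5}, {"x": -1.8, "y": -1.77, "z": 0, "wx": 0, "wy": 0, "wz": 0, "gripper": 0.5}, {"x": -1.8, "y": -1.77, "z": 0, "wx": 0, "wy": 0, "wz": 0, "gripper": 0.5}, {"x": -1.7, "y": -1.77, "z": 0, "wx": 0, "wy": 0, "wz": 0, "gripper": 0.5}, {"x": 0, "y": 0, "z": 3, "wx": 0, "wy": 0, "wz": 0, "gripper": 0.5}, {"x": 0, "y": 0, "z": 3, "wx": 0, "wy": 0, "wz": 0, "gripper": 0.5}, {"x": 0, "y": 0, "z": 3, "wx": 0, "wy": 0, "wz": 0, "gripper": 0.5}, {"x": 0, "y": 0, "z": 3, "wx": 0, "wy": 0, "wz": 0, "gripper": 0.5}, {"x": 0, "y": 0, "z": 3, "wx": 0, "wy": 0, "wz": 0, "gripper": 0.5}, {"x": 0, "y": 0, "z": 2, "wx": 0, "wy": 0, "wz": 0, "gripper": 0.5}, {"x": 0, "y": 0, "z": 1, "wx": 0, "wy": 0, "wz": 0, "gripper": 0.5}, {"x": 0, "y": 0, "z": 0, "wx": 0, "wy": 0, "wz": 0, "gripper": 0.5}, {"x": 0, "y": 0, "z": 0, "wx": 0, "wy": 0, "wz": 0, "gripper": 0.5}]'

```text
time_s: 38.9
position: [0.423, 0.1113, 0.2204]
tool_rot: [[0.997, 0.08, 0.001], [0.08, -0.997, -0.0], [0.001, 0.0, -1.0]]
ft_force: [-0.5, 0.7, -0.5]
grip_width: 0.0116
```

Call:
step_arm --increments '[{"x": 0, "y": 0, "z": 0.3, "wx": 0, "wy": 0, "wz": 0, "gripper": 0.5}, {"x": 0, "y": 0, "z": 0.15, "wx": 0, "wy": 0, "wz": 0, "gripper": 0.5}, {"x": 0, "y": 0, "z": 0, "wx": 0, "wy": 0, "wz": 0, "gripper": 8.54}, {"x": 0, "y": 0, "z": 0, "wx": 0, "wy": 0, "wz": 0, "gripper": 8.54}, {"x": 0, "y": 0, "z": 0, "wx": 0, "wy": 0, "wz": 0, "gripper": 8.54}, {"x": 0, "y": 0, "z": 0, "wx": 0, "wy": 0, "wz": 0, "gripper": 8.54}, {"x": 0, "y": 0, "z": 0, "wx": 0, "wy": 0, "wz": 0, "gripper": 8.54}, {"x": 0, "y": 0, "z": -3, "wx": 0, "wy": 0, "wz": 0, "gripper": 8.54}, {"x": 0, "y": 0, "z": -3, "wx": 0, "wy": 0, "wz": 0, "gripper": 8.54}, {"x": 0, "y": 0, "z": -3, "wx": 0, "wy": 0, "wz": 0, "gripper": 8.54}, {"x": 0, "y": 0, "z": -3, "wx": 0, "wy": 0, "wz": 0, "gripper": 8.54}, {"x": 0, "y": 0, "z": -3, "wx": 0, "wy": 0, "wz": 0, "gripper": 8.54}, {"x": 3, "y": 2.95, "z": 0, "wx": 0, "wy": 0, "wz": 0, "gripper": 8.54}, {"x": 3, "y": 2.95, "z": 0, "wx": 0, "wy": 0, "wz": 0, "gripper": 8.54}, {"x": 3, "y": 2.95, "z": 0, "wx": 0, "wy": 0, "wz": 0, "gripper": 8.54}, {"x": 3, "y": 2.95, "z": 0, "wx": 0, "wy": 0, "wz": 0, "gripper": 8.54}, {"x": 3, "y": 2.95, "z": 0, "wx": 0, "wy": 0, "wz": 0, "gripper": 8.54}, {"x": 2.8, "y": 2.95, "z": 0, "wx": 0, "wy": 0, "wz": 0, "gripper": 8.54}, {"x": 0, "y": 0, "z": 0, "wx": 0, "wy": 0, "wz": 0, "gripper": 8.54}]'

```text
time_s: 40.8
position: [0.6168, -0.0543, 0.3636]
tool_rot: [[0.997, 0.077, -0.0], [0.077, -0.997, -0.001], [-0.0, 0.001, -1.0]]
ft_force: [-0.7, 0.6, -0.1]
grip_width: 0.0854
```

```bash
python3 go.py .615 -.0509 .291 4.6
```

```text
t 40.8 p [ 0.6168 -0.0543  0.3636] yaw 4.4 F [-0.7  0.6 -0.1] w 0.0854
turn rotvec [ 0.0005  0.0002 -0.0035] shift cm after turn [-0.15 -0.36  7.26] now-axes [-0.15 -0.36  7.26]
```

Call:
step_arm --increments '[{"x": 0, "y": 0, "z": 2, "wx": 0, "wy": 0, "wz": 0, "gripper": 8.54}, {"x": 0, "y": 0, "z": 2, "wx": 0, "wy": 0, "wz": 0, "gripper": 8.54}, {"x": 0, "y": 0, "z": 2, "wx": 0, "wy": 0, "wz": 0, "gripper": 8.54}, {"x": 0, "y": 0, "z": 1.2, "wx": 0, "wy": 0, "wz": 0, "gripper": 8.54}, {"x": 0, "y": 0, "z": 0, "wx": 0, "wy": 0, "wz": 0, "gripper": 8.54}, {"x": 0, "y": 0, "z": 0, "wx": 0, "wy": 0, "wz": 0, "gripper": 8.54}, {"x": 0, "y": 0, "z": 0, "wx": 0, "wy": 0, "wz": 0, "gripper": 3.5}, {"x": 0, "y": 0, "z": 0, "wx": 0, "wy": 0, "wz": 0, "gripper": 3.5}, {"x": 0, "y": 0, "z": 0, "wx": 0, "wy": 0, "wz": 0, "gripper": 3.5}, {"x": 0, "y": 0, "z": 0, "wx": 0, "wy": 0, "wz": 0, "gripper": 3.5}, {"x": 0, "y": 0, "z": 0, "wx": 0, "wy": 0, "wz": 0, "gripper": 3.5}, {"x": 0, "y": 0, "z": 0, "wx": 0, "wy": 0, "wz": 0, "gripper": 3.5}, {"x": 0, "y": 0, "z": 0, "wx": 0, "wy": 0, "wz": 0, "gripper": 3.5}, {"x": 0, "y": 0, "z": 0, "wx": 0, "wy": 0, "wz": 0, "gripper": 3.5}]' --newtons 70

```text
time_s: 42.2
position: [0.6144, -0.0511, 0.2939]
tool_rot: [[0.997, 0.08, 0.001], [0.08, -0.997, -0.0], [0.001, 0.0, -1.0]]
ft_force: [-1.0, 0.9, 5.9]
grip_width: 0.0429
```

Call:
step_arm --increments '[{"x": 0, "y": 0, "z": -0.5, "wx": 0, "wy": 0, "wz": 0, "gripper": 3.5}, {"x": 0, "y": 0, "z": -0.7, "wx": 0, "wy": 0, "wz": 0, "gripper": 3.5}, {"x": 0, "y": 0.93, "z": 0.02, "wx": 0.0475, "wy": 0, "wz": 0, "gripper": 3.5}, {"x": 0, "y": 0.93, "z": 0.02, "wx": 0.0475, "wy": 0, "wz": 0, "gripper": 3.5}, {"x": 0, "y": 0.93, "z": 0.02, "wx": 0.0475, "wy": 0, "wz": 0, "gripper": 3.5}, {"x": 0, "y": 0.93, "z": 0.02, "wx": 0.0475, "wy": 0, "wz": 0, "gripper": 3.5}, {"x": 0, "y": 0, "z": 0, "wx": 0, "wy": 0, "wz": 0, "gripper": 3.5}, {"x": 0, "y": 0, "z": 0, "wx": 0, "wy": 0, "wz": 0, "gripper": 3.5}]'

```text
time_s: 43.0
position: [0.6174, -0.088, 0.3016]
tool_rot: [[0.997, 0.078, -0.015], [0.08, -0.979, 0.187], [-0.0, -0.187, -0.982]]
ft_force: [1.7, -1.3, -4.4]
grip_width: 0.0428
```

```bash
python3 - <<'E'
from h import *
s=env.observe(); R=np.array(s['tool_rot']); p=np.array(s['position']); print(p.round(4),R.round(3).tolist(),'centre',(p+R@[0,0,.1955]).round(4),np.round(s['ft_force'],1))
E
```

```text
[ 0.6174 -0.088   0.3016] [[0.997, 0.078, -0.015], [0.08, -0.979, 0.187], [-0.0, -0.187, -0.982]] centre [ 0.6145 -0.0515  0.1095] [ 1.7 -1.3 -4.4]
```

Call:
step_arm --increments '[{"x": 0, "y": 0.08, "z": 0.4, "wx": 0, "wy": 0, "wz": 0, "gripper": 3.5}, {"x": 0, "y": 0.08, "z": 0.4, "wx": 0, "wy": 0, "wz": 0, "gripper": 3.5}, {"x": 0, "y": 0.05, "z": 0.3, "wx": 0, "wy": 0, "wz": 0, "gripper": 3.5}, {"x": 0, "y": 0, "z": 0, "wx": 0, "wy": 0, "wz": 0, "gripper": 3.5}, {"x": 0, "y": 0, "z": 0, "wx": 0, "wy": 0, "wz": 0, "gripper": 3.5}]'

```text
time_s: 43.5
position: [0.6174, -0.0879, 0.2906]
tool_rot: [[0.997, 0.079, -0.015], [0.08, -0.979, 0.188], [0.0, -0.188, -0.982]]
ft_force: [0.7, -1.8, -0.8]
grip_width: 0.0429
```

Call:
step_arm --increments '[{"x": 0, "y": 0, "z": 0, "wx": 0, "wy": 0, "wz": 0, "gripper": 8.54}, {"x": 0, "y": 0, "z": 0, "wx": 0, "wy": 0, "wz": 0, "gripper": 8.54}, {"x": 0, "y": 0, "z": 0, "wx": 0, "wy": 0, "wz": 0, "gripper": 8.54}, {"x": 0, "y": 0, "z": 0, "wx": 0, "wy": 0, "wz": 0, "gripper": 8.54}, {"x": 0, "y": 0, "z": 0, "wx": 0, "wy": 0, "wz": 0, "gripper": 8.54}, {"x": 0, "y": 0, "z": -2, "wx": 0, "wy": 0, "wz": 0, "gripper": 8.54}, {"x": 0, "y": 0, "z": -3, "wx": 0, "wy": 0, "wz": 0, "gripper": 8.54}, {"x": 0, "y": 0, "z": -3, "wx": 0, "wy": 0, "wz": 0, "gripper": 8.54}, {"x": 0, "y": 0, "z": 0, "wx": -0.095, "wy": 0, "wz": 0, "gripper": 8.54}, {"x": 0, "y": 0, "z": 0, "wx": -0.095, "wy": 0, "wz": 0, "gripper": 8.54}, {"x": 0.28, "y": -3.07, "z": 0, "wx": 0, "wy": 0, "wz": 0, "gripper": 8.54}, {"x": 0.28, "y": -3.07, "z": 0, "wx": 0, "wy": 0, "wz": 0, "gripper": 8.54}, {"x": 0.28, "y": -3.07, "z": 0, "wx": 0, "wy": 0, "wz": 0, "gripper": 8.54}, {"x": 0.28, "y": -3.07, "z": 0, "wx": 0, "wy": 0, "wz": 0, "gripper": 8.54}, {"x": 0.28, "y": -3.07, "z": 0, "wx": 0, "wy": 0, "wz": 0, "gripper": 8.54}, {"x": 0.28, "y": -3.07, "z": 0, "wx": 0, "wy": 0, "wz": 0, "gripper": 8.54}, {"x": 0.28, "y": -3.07, "z": 0, "wx": 0, "wy": 0, "wz": 0, "gripper": 8.54}, {"x": 0.28, "y": -3.07, "z": 0, "wx": 0, "wy": 0, "wz": 0, "gripper": 8.54}, {"x": 0.28, "y": -3.07, "z": 0, "wx": 0, "wy": 0, "wz": 0, "gripper": 8.54}, {"x": 0.28, "y": -3.07, "z": 0, "wx": 0, "wy": 0, "wz": 0, "gripper": 8.54}]'

```text
time_s: 45.5
position: [0.6218, 0.2066, 0.369]
tool_rot: [[0.997, 0.08, -0.0], [0.08, -0.997, 0.0], [-0.0, -0.0, -1.0]]
ft_force: [0.6, 0.4, -0.2]
grip_width: 0.0852
```

```bash
python3 go.py .622 .2060 .267 4.6; cat > th.py <<'E'
from ov import *
from scipy.optimize import brentq
import sys
yw=np.radians(4.6); zc=float(sys.argv[1])
def red(C,c):
    u=proj(C,[[c[0],c[1],zc+.045]])[0]; h=cv2.cvtColor(C[0],cv2.COLOR_BGR2HSV); m=((h[...,0]<8)|(h[...,0]>172))&(h[...,1]>90)&(h[...,2]>40)
    ys,xs=np.nonzero(m); P=np.c_[xs,ys].astype(float); return P[np.abs(P-u).max(1)<22]
for n in('scene','top'):
  C=cam(n)
  for w,c in(('A',(.6150,-.0507)),('B',(.6255,-.1805))):
    P=red(C,c)
    if len(P)<20: print(n,w,len(P)); continue
    m=P.mean(0)
    def dist(th):
        y,z=.05*np.sin(th),.05*np.cos(th); a,b=proj(C,tr(np.array([[-.022,y,0],[.022,y,0]]),[c[0],c[1],yw])+[0,0,zc+z]); k=b-a; return (m-a)@np.array([-k[1],k[0]])/np.hypot(*k)
    try: print(n,w,len(P),round(brentq(dist,-.8,.8),3))
    except Exception as e: print(n,w,m,e)
E
python3 th.py .098
```

```text
t 45.5 p [0.6218 0.2066 0.369 ] yaw 4.58 F [ 0.6  0.4 -0.2] w 0.0852
turn rotvec [-0.      0.0001 -0.0004] shift cm after turn [1.00e-02 6.00e-02 1.02e+01] now-axes [1.00e-02 6.00e-02 1.02e+01]
scene A 64 0.012
scene B 64 0.007
top A 42 -0.018
top B 38 -0.025
```

Wheel A now reads about 0. I repeat the full winding so that it settles again hands-off.

Call:
step_arm --increments '[{"x": 0, "y": 0.05, "z": 2.5, "wx": 0, "wy": 0, "wz": 0, "gripper": 8.54}, {"x": 0, "y": 0, "z": 2.5, "wx": 0, "wy": 0, "wz": 0, "gripper": 8.54}, {"x": 0, "y": 0, "z": 2.5, "wx": 0, "wy": 0, "wz": 0, "gripper": 8.54}, {"x": 0, "y": 0, "z": 2, "wx": 0, "wy": 0, "wz": 0, "gripper": 8.54}, {"x": 0, "y": 0, "z": 0.7, "wx": 0, "wy": 0, "wz": 0, "gripper": 8.54}, {"x": 0, "y": 0, "z": 0, "wx": 0, "wy": 0, "wz": 0, "gripper": 1.8}, {"x": 0, "y": 0, "z": 0, "wx": 0, "wy": 0, "wz": 0, "gripper": 1.8}, {"x": 0, "y": 0, "z": 0, "wx": 0, "wy": 0, "wz": 0, "gripper": 1.8}, {"x": 0, "y": 0, "z": 0, "wx": 0, "wy": 0, "wz": 0, "gripper": 1.8}, {"x": 0, "y": 0, "z": 0, "wx": 0, "wy": 0, "wz": 0, "gripper": 1.8}, {"x": 0, "y": 0, "z": 0, "wx": 0, "wy": 0, "wz": 0, "gripper": 1.8}, {"x": 0, "y": 0, "z": 0, "wx": 0, "wy": 0, "wz": 0, "gripper": 1.8}, {"x": 0, "y": 0, "z": 0, "wx": 0, "wy": 0, "wz": 0, "gripper": 1.8}, {"x": 0, "y": 0, "z": 0, "wx": 0, "wy": 0, "wz": 0, "gripper": 1.8}, {"x": 0, "y": 0, "z": 0, "wx": 0, "wy": 0, "wz": 0, "gripper": 1.8}]' --newtons 40

```text
time_s: 47.1
position: [0.6219, 0.2048, 0.268]
tool_rot: [[0.997, 0.08, 0.001], [0.08, -0.997, -0.0], [0.001, 0.0, -1.0]]
ft_force: [-2.4, -0.3, 5.7]
grip_width: 0.0228
```

```bash
python3 arc.py .5757 .2005 .047 360 36
```

```text
F [-2.4 -0.3  5.7] w 0.0228 p [0.6219 0.2048 0.268 ] ang 5.3 r 0.0464
(-0.02,-0.82) (-0.22,-0.79) (-0.36,-0.74) (-0.48,-0.67) (-0.59,-0.57) (-0.68,-0.46) (-0.75,-0.34) (-0.79,-0.20) (-0.82,-0.06) (-0.82,0.08) (-0.79,0.22) (-0.74,0.36) (-0.67,0.48) (-0.57,0.59) (-0.46,0.68) (-0.34,0.75) (-0.20,0.79) (-0.06,0.82) (0.08,0.82) (0.22,0.79) (0.36,0.74) (0.48,0.67) (0.59,0.57) (0.68,0.46) (0.75,0.34) (0.79,0.20) (0.82,0.06) (0.82,-0.08) (0.79,-0.22) (0.74,-0.36) (0.67,-0.48) (0.57,-0.59) (0.46,-0.68) (0.34,-0.75) (0.20,-0.79) (0.06,-0.82)
```

Call:
step_arm --increments '[{"x": -0.05, "y": -0.82, "z": -0.1, "wx": 0, "wy": 0, "wz": 0, "gripper": 1.8}, {"x": -0.22, "y": -0.79, "z": 0, "wx": 0, "wy": 0, "wz": 0, "gripper": 1.8}, {"x": -0.36, "y": -0.74, "z": 0, "wx": 0, "wy": 0, "wz": 0, "gripper": 1.8}, {"x": -0.48, "y": -0.67, "z": 0, "wx": 0, "wy": 0, "wz": 0, "gripper": 1.8}, {"x": -0.59, "y": -0.57, "z": 0, "wx": 0, "wy": 0, "wz": 0, "gripper": 1.8}, {"x": -0.68, "y": -0.46, "z": 0, "wx": 0, "wy": 0, "wz": 0, "gripper": 1.8}, {"x": -0.75, "y": -0.34, "z": 0, "wx": 0, "wy": 0, "wz": 0, "gripper": 1.8}, {"x": -0.79, "y": -0.2, "z": 0, "wx": 0, "wy": 0, "wz": 0, "gripper": 1.8}, {"x": -0.82, "y": -0.06, "z": 0, "wx": 0, "wy": 0, "wz": 0, "gripper": 1.8}, {"x": -0.82, "y": 0.08, "z": 0, "wx": 0, "wy": 0, "wz": 0, "gripper": 1.8}, {"x": -0.79, "y": 0.22, "z": 0, "wx": 0, "wy": 0, "wz": 0, "gripper": 1.8}, {"x": -0.74, "y": 0.36, "z": 0, "wx": 0, "wy": 0, "wz": 0, "gripper": 1.8}, {"x": -0.67, "y": 0.48, "z": 0, "wx": 0, "wy": 0, "wz": 0, "gripper": 1.8}, {"x": -0.57, "y": 0.59, "z": 0, "wx": 0, "wy": 0, "wz": 0, "gripper": 1.8}, {"x": -0.46, "y": 0.68, "z": 0, "wx": 0, "wy": 0, "wz": 0, "gripper": 1.8}, {"x": -0.34, "y": 0.75, "z": 0, "wx": 0, "wy": 0, "wz": 0, "gripper": 1.8}, {"x": -0.2, "y": 0.79, "z": 0, "wx": 0, "wy": 0, "wz": 0, "gripper": 1.8}, {"x": -0.06, "y": 0.82, "z": 0, "wx": 0, "wy": 0, "wz": 0, "gripper": 1.8}, {"x": 0.08, "y": 0.82, "z": 0, "wx": 0, "wy": 0, "wz": 0, "gripper": 1.8}]'

```text
time_s: 49.0
position: [0.5299, 0.1875, 0.268]
tool_rot: [[0.997, 0.08, -0.0], [0.08, -0.997, 0.001], [-0.0, -0.001, -1.0]]
ft_force: [2.5, 4.5, -0.8]
grip_width: 0.0227
```

```bash
python3 arc.py .5757 .2005 .047 150 15
```

```text
F [ 2.5  4.5 -0.8] w 0.0227 p [0.5299 0.1875 0.268 ] ang -164.1 r 0.0476
(0.29,0.77) (0.36,0.73) (0.49,0.66) (0.59,0.57) (0.68,0.45) (0.75,0.33) (0.80,0.19) (0.82,0.05) (0.81,-0.09) (0.79,-0.23) (0.73,-0.36) (0.66,-0.49) (0.57,-0.59) (0.45,-0.68) (0.33,-0.75)
```

Call:
step_arm --increments '[{"x": 0.24, "y": 0.78, "z": 0, "wx": 0, "wy": 0, "wz": 0, "gripper": 1.8}, {"x": 0.36, "y": 0.73, "z": 0, "wx": 0, "wy": 0, "wz": 0, "gripper": 1.8}, {"x": 0.49, "y": 0.66, "z": 0, "wx": 0, "wy": 0, "wz": 0, "gripper": 1.8}, {"x": 0.59, "y": 0.57, "z": 0, "wx": 0, "wy": 0, "wz": 0, "gripper": 1.8}, {"x": 0.68, "y": 0.45, "z": 0, "wx": 0, "wy": 0, "wz": 0, "gripper": 1.8}, {"x": 0.75, "y": 0.33, "z": 0, "wx": 0, "wy": 0, "wz": 0, "gripper": 1.8}, {"x": 0.8, "y": 0.19, "z": 0, "wx": 0, "wy": 0, "wz": 0, "gripper": 1.8}, {"x": 0.82, "y": 0.05, "z": 0, "wx": 0, "wy": 0, "wz": 0, "gripper": 1.8}, {"x": 0.81, "y": -0.09, "z": 0, "wx": 0, "wy": 0, "wz": 0, "gripper": 1.8}, {"x": 0.79, "y": -0.23, "z": 0, "wx": 0, "wy": 0, "wz": 0, "gripper": 1.8}, {"x": 0.73, "y": -0.36, "z": 0, "wx": 0, "wy": 0, "wz": 0, "gripper": 1.8}, {"x": 0.66, "y": -0.49, "z": 0, "wx": 0, "wy": 0, "wz": 0, "gripper": 1.8}, {"x": 0.57, "y": -0.59, "z": 0, "wx": 0, "wy": 0, "wz": 0, "gripper": 1.8}, {"x": 0.45, "y": -0.68, "z": 0, "wx": 0, "wy": 0, "wz": 0, "gripper": 1.8}, {"x": 0.33, "y": -0.75, "z": 0, "wx": 0, "wy": 0, "wz": 0, "gripper": 1.8}, {"x": 0.18, "y": -0.8, "z": 0, "wx": 0, "wy": 0, "wz": 0, "gripper": 1.8}, {"x": 0.03, "y": -0.5, "z": 0, "wx": 0, "wy": 0, "wz": 0, "gripper": 1.8}, {"x": 0, "y": 0, "z": 0, "wx": 0, "wy": 0, "wz": 0, "gripper": 1.8}, {"x": 0, "y": 0, "z": 0, "wx": 0, "wy": 0, "wz": 0, "gripper": 1.8}]'

```text
time_s: 50.9
position: [0.6222, 0.2029, 0.268]
tool_rot: [[0.997, 0.08, -0.0], [0.08, -0.997, 0.0], [-0.0, -0.0, -1.0]]
ft_force: [-2.2, 2.5, 5.2]
grip_width: 0.0228
```

Call:
step_arm --increments '[{"x": -0.03, "y": -0.35, "z": 0, "wx": 0, "wy": 0, "wz": 0, "gripper": 1.8}, {"x": -0.02, "y": -0.2, "z": 0, "wx": 0, "wy": 0, "wz": 0, "gripper": 1.8}, {"x": 0, "y": 0, "z": 0, "wx": 0, "wy": 0, "wz": 0, "gripper": 1.8}, {"x": 0, "y": 0, "z": 0, "wx": 0, "wy": 0, "wz": 0, "gripper": 1.8}]'

```text
time_s: 51.3
position: [0.6218, 0.2058, 0.268]
tool_rot: [[0.997, 0.078, 0.001], [0.078, -0.997, -0.005], [0.001, 0.006, -1.0]]
ft_force: [0.2, -12.5, 4.7]
grip_width: 0.0229
```

At the stop again (−12.5 N). I ease off, open the gripper, rise and wait about 6 s.

Call:
step_arm --increments '[{"x": 0, "y": 0.15, "z": 0, "wx": 0, "wy": 0, "wz": 0, "gripper": 1.8}, {"x": 0, "y": 0, "z": 0, "wx": 0, "wy": 0, "wz": 0, "gripper": 8.54}, {"x": 0, "y": 0, "z": 0, "wx": 0, "wy": 0, "wz": 0, "gripper": 8.54}, {"x": 0, "y": 0, "z": 0, "wx": 0, "wy": 0, "wz": 0, "gripper": 8.54}, {"x": 0, "y": 0, "z": 0, "wx": 0, "wy": 0, "wz": 0, "gripper": 8.54}, {"x": 0, "y": 0, "z": 0, "wx": 0, "wy": 0, "wz": 0, "gripper": 8.54}, {"x": 0, "y": 0, "z": -2, "wx": 0, "wy": 0, "wz": 0, "gripper": 8.54}, {"x": 0, "y": 0, "z": -2, "wx": 0, "wy": 0, "wz": 0, "gripper": 8.54}, {"x": 0, "y": 0, "z": -2, "wx": 0, "wy": 0, "wz": 0, "gripper": 8.54}, {"x": 0, "y": 0, "z": -2, "wx": 0, "wy": 0, "wz": 0, "gripper": 8.54}, {"x": 0, "y": 0, "z": 0, "wx": 0, "wy": 0, "wz": 0, "gripper": 8.54}, {"x": 0, "y": 0, "z": 0, "wx": 0, "wy": 0, "wz": 0, "gripper": 8.54}, {"x": 0, "y": 0, "z": 0, "wx": 0, "wy": 0, "wz": 0, "gripper": 8.54}, {"x": 0, "y": 0, "z": 0, "wx": 0, "wy": 0, "wz": 0, "gripper": 8.54}, {"x": 0, "y": 0, "z": 0, "wx": 0, "wy": 0, "wz": 0, "gripper": 8.54}, {"x": 0, "y": 0, "z": 0, "wx": 0, "wy": 0, "wz": 0, "gripper": 8.54}, {"x": 0, "y": 0, "z": 0, "wx": 0, "wy": 0, "wz": 0, "gripper": 8.54}, {"x": 0, "y": 0, "z": 0, "wx": 0, "wy": 0, "wz": 0, "gripper": 8.54}, {"x": 0, "y": 0, "z": 0, "wx": 0, "wy": 0, "wz": 0, "gripper": 8.54}, {"x": 0, "y": 0, "z": 0, "wx": 0, "wy": 0, "wz": 0, "gripper": 8.54}]'

```text
time_s: 53.3
position: [0.6211, 0.2066, 0.348]
tool_rot: [[0.997, 0.08, 0.0], [0.08, -0.997, -0.0], [0.0, 0.0, -1.0]]
ft_force: [0.2, -0.3, 0.3]
grip_width: 0.0855
```

Call:
step_arm --increments '[{"x": 0, "y": 0, "z": 0, "wx": 0, "wy": 0, "wz": 0, "gripper": 8.54}, {"x": 0, "y": 0, "z": 0, "wx": 0, "wy": 0, "wz": 0, "gripper": 8.54}, {"x": 0, "y": 0, "z": 0, "wx": 0, "wy": 0, "wz": 0, "gripper": 8.54}, {"x": 0, "y": 0, "z": 0, "wx": 0, "wy": 0, "wz": 0, "gripper": 8.54}, {"x": 0, "y": 0, "z": 0, "wx": 0, "wy": 0, "wz": 0, "gripper": 8.54}, {"x": 0, "y": 0, "z": 0, "wx": 0, "wy": 0, "wz": 0, "gripper": 8.54}, {"x": 0, "y": 0, "z": 0, "wx": 0, "wy": 0, "wz": 0, "gripper": 8.54}, {"x": 0, "y": 0, "z": 0, "wx": 0, "wy": 0, "wz": 0, "gripper": 8.54}, {"x": 0, "y": 0, "z": 0, "wx": 0, "wy": 0, "wz": 0, "gripper": 8.54}, {"x": 0, "y": 0, "z": 0, "wx": 0, "wy": 0, "wz": 0, "gripper": 8.54}, {"x": 0, "y": 0, "z": 0, "wx": 0, "wy": 0, "wz": 0, "gripper": 8.54}, {"x": 0, "y": 0, "z": 0, "wx": 0, "wy": 0, "wz": 0, "gripper": 8.54}, {"x": 0, "y": 0, "z": 0, "wx": 0, "wy": 0, "wz": 0, "gripper": 8.54}, {"x": 0, "y": 0, "z": 0, "wx": 0, "wy": 0, "wz": 0, "gripper": 8.54}, {"x": 0, "y": 0, "z": 0, "wx": 0, "wy": 0, "wz": 0, "gripper": 8.54}, {"x": 0, "y": 0, "z": 0, "wx": 0, "wy": 0, "wz": 0, "gripper": 8.54}, {"x": 0, "y": 0, "z": 0, "wx": 0, "wy": 0, "wz": 0, "gripper": 8.54}, {"x": 0, "y": 0, "z": 0, "wx": 0, "wy": 0, "wz": 0, "gripper": 8.54}, {"x": 0, "y": 0, "z": 0, "wx": 0, "wy": 0, "wz": 0, "gripper": 8.54}, {"x": 0, "y": 0, "z": 0, "wx": 0, "wy": 0, "wz": 0, "gripper": 8.54}]'

```text
time_s: 55.3
position: [0.6211, 0.2066, 0.348]
tool_rot: [[0.997, 0.08, 0.0], [0.08, -0.997, 0.0], [0.0, -0.0, -1.0]]
ft_force: [0.9, -1.6, 0.6]
grip_width: 0.0853
```

```bash
for i in 1 2 3; do python3 th.py .088; done; python3 go.py .622 .2055 .268 4.6
```

```text
scene A 63 0.012
scene B 61 0.011
top A 38 -0.016
top B 38 -0.023
scene A 63 0.012
scene B 61 0.011
top A 38 -0.019
top B 35 -0.024
scene A 63 0.012
scene B 61 0.011
top A 38 -0.02
top B 38 -0.023
t 55.6 p [0.6211 0.2066 0.348 ] yaw 4.58 F [0.4 0.4 1. ] w 0.0855
turn rotvec [-0.     -0.     -0.0004] shift cm after turn [0.08 0.12 8.  ] now-axes [0.08 0.12 8.  ]
```

Both wheels are still and within about 0.02 rad. Now I wind back.

Call:
step_arm --increments '[{"x": 0.05, "y": 0.08, "z": 2.5, "wx": 0, "wy": 0, "wz": 0, "gripper": 8.54}, {"x": 0, "y": 0, "z": 2.5, "wx": 0, "wy": 0, "wz": 0, "gripper": 8.54}, {"x": 0, "y": 0, "z": 2, "wx": 0, "wy": 0, "wz": 0, "gripper": 8.54}, {"x": 0, "y": 0, "z": 1, "wx": 0, "wy": 0, "wz": 0, "gripper": 8.54}, {"x": 0, "y": 0, "z": 0, "wx": 0, "wy": 0, "wz": 0, "gripper": 1.8}, {"x": 0, "y": 0, "z": 0, "wx": 0, "wy": 0, "wz": 0, "gripper": 1.8}, {"x": 0, "y": 0, "z": 0, "wx": 0, "wy": 0, "wz": 0, "gripper": 1.8}, {"x": 0, "y": 0, "z": 0, "wx": 0, "wy": 0, "wz": 0, "gripper": 1.8}, {"x": 0, "y": 0, "z": 0, "wx": 0, "wy": 0, "wz": 0, "gripper": 1.8}, {"x": 0, "y": 0, "z": 0, "wx": 0, "wy": 0, "wz": 0, "gripper": 1.8}, {"x": 0, "y": 0, "z": 0, "wx": 0, "wy": 0, "wz": 0, "gripper": 1.8}, {"x": 0, "y": 0, "z": 0, "wx": 0, "wy": 0, "wz": 0, "gripper": 1.8}, {"x": 0, "y": 0, "z": 0, "wx": 0, "wy": 0, "wz": 0, "gripper": 1.8}, {"x": 0, "y": 0, "z": 0, "wx": 0, "wy": 0, "wz": 0, "gripper": 1.8}]' --newtons 40

```text
time_s: 57.0
position: [0.6217, 0.2059, 0.2689]
tool_rot: [[0.997, 0.08, 0.001], [0.08, -0.997, 0.0], [0.001, -0.0, -1.0]]
ft_force: [-0.6, 0.5, 5.5]
grip_width: 0.023
```

```bash
python3 arc.py .5757 .2005 .047 -180 18
```

```text
F [-0.6  0.5  5.5] w 0.023 p [0.6217 0.2059 0.2689] ang 6.7 r 0.0463
(0.03,0.82) (-0.18,0.80) (-0.32,0.75) (-0.44,0.69) (-0.56,0.60) (-0.65,0.49) (-0.73,0.37) (-0.78,0.24) (-0.81,0.10) (-0.82,-0.04) (-0.80,-0.18) (-0.75,-0.32) (-0.69,-0.44) (-0.60,-0.56) (-0.49,-0.65) (-0.37,-0.73) (-0.24,-0.78) (-0.10,-0.81)
```

Call:
step_arm --increments '[{"x": 0.03, "y": 0.82, "z": -0.1, "wx": 0, "wy": 0, "wz": 0, "gripper": 1.8}, {"x": -0.18, "y": 0.8, "z": 0, "wx": 0, "wy": 0, "wz": 0, "gripper": 1.8}, {"x": -0.32, "y": 0.75, "z": 0, "wx": 0, "wy": 0, "wz": 0, "gripper": 1.8}, {"x": -0.44, "y": 0.69, "z": 0, "wx": 0, "wy": 0, "wz": 0, "gripper": 1.8}, {"x": -0.56, "y": 0.6, "z": 0, "wx": 0, "wy": 0, "wz": 0, "gripper": 1.8}, {"x": -0.65, "y": 0.49, "z": 0, "wx": 0, "wy": 0, "wz": 0, "gripper": 1.8}, {"x": -0.73, "y": 0.37, "z": 0, "wx": 0, "wy": 0, "wz": 0, "gripper": 1.8}, {"x": -0.78, "y": 0.24, "z": 0, "wx": 0, "wy": 0, "wz": 0, "gripper": 1.8}, {"x": -0.81, "y": 0.1, "z": 0, "wx": 0, "wy": 0, "wz": 0, "gripper": 1.8}, {"x": -0.82, "y": -0.04, "z": 0, "wx": 0, "wy": 0, "wz": 0, "gripper": 1.8}, {"x": -0.8, "y": -0.18, "z": 0, "wx": 0, "wy": 0, "wz": 0, "gripper": 1.8}, {"x": -0.75, "y": -0.32, "z": 0, "wx": 0, "wy": 0, "wz": 0, "gripper": 1.8}, {"x": -0.69, "y": -0.44, "z": 0, "wx": 0, "wy": 0, "wz": 0, "gripper": 1.8}, {"x": -0.6, "y": -0.56, "z": 0, "wx": 0, "wy": 0, "wz": 0, "gripper": 1.8}, {"x": -0.49, "y": -0.65, "z": 0, "wx": 0, "wy": 0, "wz": 0, "gripper": 1.8}, {"x": -0.37, "y": -0.73, "z": 0, "wx": 0, "wy": 0, "wz": 0, "gripper": 1.8}, {"x": -0.24, "y": -0.78, "z": 0, "wx": 0, "wy": 0, "wz": 0, "gripper": 1.8}, {"x": -0.1, "y": -0.81, "z": 0, "wx": 0, "wy": 0, "wz": 0, "gripper": 1.8}]'

```text
time_s: 58.8
position: [0.5287, 0.1954, 0.269]
tool_rot: [[0.997, 0.08, -0.001], [0.08, -0.997, -0.001], [-0.001, 0.001, -1.0]]
ft_force: [0.7, -5.1, 1.3]
grip_width: 0.0227
```

```bash
python3 arc.py .5757 .2005 .047 -170 17
```

```text
F [ 0.7 -5.1  1.3] w 0.0227 p [0.5287 0.1954 0.269 ] ang -173.8 r 0.0472
(0.07,-0.82) (0.19,-0.80) (0.33,-0.75) (0.45,-0.68) (0.56,-0.60) (0.66,-0.49) (0.73,-0.37) (0.79,-0.23) (0.81,-0.09) (0.82,0.05) (0.80,0.19) (0.75,0.33) (0.68,0.45) (0.60,0.56) (0.49,0.66) (0.37,0.73) (0.23,0.79)
```

Call:
step_arm --increments '[{"x": 0.07, "y": -0.82, "z": 0, "wx": 0, "wy": 0, "wz": 0, "gripper": 1.8}, {"x": 0.19, "y": -0.8, "z": 0, "wx": 0, "wy": 0, "wz": 0, "gripper": 1.8}, {"x": 0.33, "y": -0.75, "z": 0, "wx": 0, "wy": 0, "wz": 0, "gripper": 1.8}, {"x": 0.45, "y": -0.68, "z": 0, "wx": 0, "wy": 0, "wz": 0, "gripper": 1.8}, {"x": 0.56, "y": -0.6, "z": 0, "wx": 0, "wy": 0, "wz": 0, "gripper": 1.8}, {"x": 0.66, "y": -0.49, "z": 0, "wx": 0, "wy": 0, "wz": 0, "gripper": 1.8}, {"x": 0.73, "y": -0.37, "z": 0, "wx": 0, "wy": 0, "wz": 0, "gripper": 1.8}, {"x": 0.79, "y": -0.23, "z": 0, "wx": 0, "wy": 0, "wz": 0, "gripper": 1.8}, {"x": 0.81, "y": -0.09, "z": 0, "wx": 0, "wy": 0, "wz": 0, "gripper": 1.8}, {"x": 0.82, "y": 0.05, "z": 0, "wx": 0, "wy": 0, "wz": 0, "gripper": 1.8}, {"x": 0.8, "y": 0.19, "z": 0, "wx": 0, "wy": 0, "wz": 0, "gripper": 1.8}, {"x": 0.75, "y": 0.33, "z": 0, "wx": 0, "wy": 0, "wz": 0, "gripper": 1.8}, {"x": 0.68, "y": 0.45, "z": 0, "wx": 0, "wy": 0, "wz": 0, "gripper": 1.8}, {"x": 0.6, "y": 0.56, "z": 0, "wx": 0, "wy": 0, "wz": 0, "gripper": 1.8}, {"x": 0.49, "y": 0.66, "z": 0, "wx": 0, "wy": 0, "wz": 0, "gripper": 1.8}, {"x": 0.37, "y": 0.73, "z": 0, "wx": 0, "wy": 0, "wz": 0, "gripper": 1.8}, {"x": 0.23, "y": 0.79, "z": 0, "wx": 0, "wy": 0, "wz": 0, "gripper": 1.8}, {"x": 0.07, "y": 0.4, "z": 0, "wx": 0, "wy": 0, "wz": 0, "gripper": 1.8}, {"x": 0, "y": 0, "z": 0, "wx": 0, "wy": 0, "wz": 0, "gripper": 1.8}]'

```text
time_s: 60.7
position: [0.6218, 0.2098, 0.269]
tool_rot: [[0.997, 0.08, -0.002], [0.08, -0.997, 0.001], [-0.002, -0.001, -1.0]]
ft_force: [-5.1, -1.0, 4.0]
grip_width: 0.0228
```

Call:
step_arm --increments '[{"x": 0.03, "y": 0.4, "z": 0, "wx": 0, "wy": 0, "wz": 0, "gripper": 1.8}, {"x": 0, "y": 0.2, "z": 0, "wx": 0, "wy": 0, "wz": 0, "gripper": 1.8}, {"x": 0, "y": 0, "z": 0, "wx": 0, "wy": 0, "wz": 0, "gripper": 1.8}, {"x": 0, "y": 0, "z": 0, "wx": 0, "wy": 0, "wz": 0, "gripper": 1.8}]'

```text
time_s: 61.1
position: [0.6223, 0.2051, 0.269]
tool_rot: [[0.997, 0.081, -0.002], [0.081, -0.997, 0.003], [-0.002, -0.003, -1.0]]
ft_force: [-4.8, 6.9, 4.8]
grip_width: 0.023
```

Call:
step_arm --increments '[{"x": 0, "y": -0.05, "z": 0, "wx": 0, "wy": 0, "wz": 0, "gripper": 8.54}, {"x": 0, "y": 0, "z": 0, "wx": 0, "wy": 0, "wz": 0, "gripper": 8.54}, {"x": 0, "y": 0, "z": 0, "wx": 0, "wy": 0, "wz": 0, "gripper": 8.54}, {"x": 0, "y": 0, "z": 0, "wx": 0, "wy": 0, "wz": 0, "gripper": 8.54}, {"x": 0, "y": 0, "z": 0, "wx": 0, "wy": 0, "wz": 0, "gripper": 8.54}, {"x": 0, "y": 0, "z": -2, "wx": 0, "wy": 0, "wz": 0, "gripper": 8.54}, {"x": 0, "y": 0, "z": -3, "wx": 0, "wy": 0, "wz": 0, "gripper": 8.54}, {"x": 0, "y": 0, "z": -3, "wx": 0, "wy": 0, "wz": 0, "gripper": 8.54}, {"x": -2.58, "y": 0.97, "z": 0, "wx": 0, "wy": 0, "wz": 0, "gripper": 8.54}, {"x": -2.58, "y": 0.97, "z": 0, "wx": 0, "wy": 0, "wz": 0, "gripper": 8.54}, {"x": -2.58, "y": 0.97, "z": 0, "wx": 0, "wy": 0, "wz": 0, "gripper": 8.54}, {"x": -2.58, "y": 0.97, "z": 0, "wx": 0, "wy": 0, "wz": 0, "gripper": 8.54}, {"x": -2.58, "y": 0.97, "z": 0, "wx": 0, "wy": 0, "wz": 0, "gripper": 8.54}, {"x": -2.58, "y": 0.97, "z": 0, "wx": 0, "wy": 0, "wz": 0, "gripper": 8.54}, {"x": -2.58, "y": 0.97, "z": 0, "wx": 0, "wy": 0, "wz": 0, "gripper": 8.54}, {"x": -2.58, "y": 0.97, "z": 0, "wx": 0, "wy": 0, "wz": 0, "gripper": 8.54}, {"x": 0, "y": 0, "z": 0, "wx": 0, "wy": 0, "wz": 0, "gripper": 8.54}, {"x": 0, "y": 0, "z": 0, "wx": 0, "wy": 0, "wz": 0, "gripper": 8.54}]'

```text
time_s: 62.9
position: [0.4237, 0.1097, 0.3494]
tool_rot: [[0.997, 0.079, 0.001], [0.079, -0.997, 0.0], [0.001, 0.0, -1.0]]
ft_force: [-0.9, 0.4, 0.1]
grip_width: 0.0854
```

```bash
python3 go.py .423 .1113 .214 4.6; python3 th.py .098; python3 - <<'E'
from ov import *
C=cam('scene'); M=ymask(C)
for p0 in[(.4004,.3527),(.4231,.2289),(.423,.1113)]:
    r=fitS([(C,M)],p0); print('scene',r.x[:2].round(4),np.degrees(r.x[2]).round(1),round(r.fun,3))
cv2.imwrite('pics/p8.png',np.clip(cv2.resize(C[0][160:340,140:520],None,fx=2,fy=2,interpolation=3)*1.4,0,255).astype(np.uint8))
E
```

```text
t 62.9 p [0.4237 0.1097 0.3494] yaw 4.54 F [-0.9  0.4  0.1] w 0.0854
turn rotvec [ 0.0001 -0.0014 -0.0011] shift cm after turn [-0.05 -0.17 13.54] now-axes [-0.07 -0.17 13.54]
scene A 69 0.011
scene B 67 0.003
top A 40 -0.021
top B 41 -0.027
scene [0.3978 0.3534] 6.2 0.174
scene [0.4047 0.197 ] -14.2 0.105
scene [0.4227 0.1103] 1.7 0.176
```

View pics/p8.png

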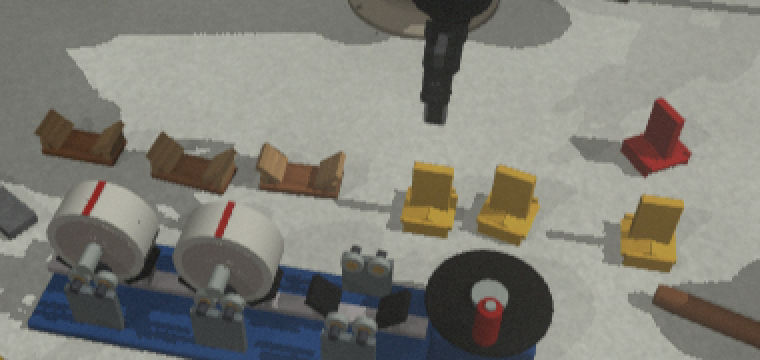

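Saddle 2 was knocked aside and now stands at about (0.405, 0.197). The wheels are locked with their red lines on top. I take saddle 3 at (430,200).

Call:
step_arm --increments '[{"x": -0.05, "y": -0.15, "z": 3, "wx": 0, "wy": 0, "wz": 0, "gripper": 8.54}, {"x": 0, "y": 0, "z": 3, "wx": 0, "wy": 0, "wz": 0, "gripper": 8.54}, {"x": 0, "y": 0, "z": 3, "wx": 0, "wy": 0, "wz": 0, "gripper": 8.54}, {"x": 0, "y": 0, "z": 2.5, "wx": 0, "wy": 0, "wz": 0, "gripper": 8.54}, {"x": 0, "y": 0, "z": 2, "wx": 0, "wy": 0, "wz": 0, "gripper": 8.54}, {"x": 0, "y": 0, "z": 0, "wx": 0, "wy": 0, "wz": 0, "gripper": 0.5}, {"x": 0, "y": 0, "z": 0, "wx": 0, "wy": 0, "wz": 0, "gripper": 0.5}, {"x": 0, "y": 0, "z": 0, "wx": 0, "wy": 0, "wz": 0, "gripper": 0.5}, {"x": 0, "y": 0, "z": 0, "wx": 0, "wy": 0, "wz": 0, "gripper": 0.5}, {"x": 0, "y": 0, "z": 0, "wx": 0, "wy": 0, "wz": 0, "gripper": 0.5}, {"x": 0, "y": 0, "z": 0, "wx": 0, "wy": 0, "wz": 0, "gripper": 0.5}, {"x": 0, "y": 0, "z": 0, "wx": 0, "wy": 0, "wz": 0, "gripper": 0.5}, {"x": 0, "y": 0, "z": 0, "wx": 0, "wy": 0, "wz": 0, "gripper": 0.5}, {"x": 0, "y": 0, "z": 0, "wx": 0, "wy": 0, "wz": 0, "gripper": 0.5}, {"x": 0, "y": 0, "z": 0, "wx": 0, "wy": 0, "wz": 0, "gripper": 0.5}]' --newtons 60

```text
time_s: 64.55
position: [0.4231, 0.1113, 0.2147]
tool_rot: [[0.997, 0.08, 0.002], [0.08, -0.997, -0.0], [0.002, 0.0, -1.0]]
ft_force: [-0.7, -0.0, 6.0]
grip_width: 0.0112
```

Call:
step_arm --increments '[{"x": 0, "y": 0, "z": -1, "wx": 0, "wy": 0, "wz": 0, "gripper": 0.5}, {"x": 0, "y": 0, "z": -2, "wx": 0, "wy": 0, "wz": 0, "gripper": 0.5}, {"x": 0, "y": 0, "z": -3, "wx": 0, "wy": 0, "wz": 0, "gripper": 0.5}, {"x": 0, "y": 0, "z": -3, "wx": 0, "wy": 0, "wz": 0, "gripper": 0.5}, {"x": 0, "y": 0, "z": -3, "wx": 0, "wy": 0, "wz": 0, "gripper": 0.5}, {"x": 0, "y": 0, "z": -3, "wx": 0, "wy": 0, "wz": 0, "gripper": 0.5}, {"x": 0, "y": 0, "z": -3, "wx": 0, "wy": 0, "wz": 0, "gripper": 0.5}, {"x": 1.78, "y": 1.77, "z": 0, "wx": 0, "wy": 0, "wz": 0, "gripper": 0.5}, {"x": 1.78, "y": 1.77, "z": 0, "wx": 0, "wy": 0, "wz": 0, "gripper": 0.5}, {"x": 1.78, "y": 1.77, "z": 0, "wx": 0, "wy": 0, "wz": 0, "gripper": 0.5}, {"x": 1.78, "y": 1.77, "z": 0, "wx": 0, "wy": 0, "wz": 0, "gripper": 0.5}, {"x": 1.78, "y": 1.77, "z": 0, "wx": 0, "wy": 0, "wz": 0, "gripper": 0.5}, {"x": 1.78, "y": 1.77, "z": 0, "wx": 0, "wy": 0, "wz": 0, "gripper": 0.5}, {"x": 1.78, "y": 1.77, "z": 0, "wx": 0, "wy": 0, "wz": 0, "gripper": 0.5}, {"x": 1.78, "y": 1.77, "z": 0, "wx": 0, "wy": 0, "wz": 0, "gripper": 0.5}, {"x": 1.78, "y": 1.77, "z": 0, "wx": 0, "wy": 0, "wz": 0, "gripper": 0.5}, {"x": 1.78, "y": 1.77, "z": 0, "wx": 0, "wy": 0, "wz": 0, "gripper": 0.5}, {"x": 0, "y": 0, "z": 0, "wx": 0, "wy": 0, "wz": 0, "gripper": 0.5}, {"x": 0, "y": 0, "z": 0, "wx": 0, "wy": 0, "wz": 0, "gripper": 0.5}]'

```text
time_s: 66.45
position: [0.6142, -0.0509, 0.394]
tool_rot: [[0.997, 0.079, -0.001], [0.079, -0.997, 0.0], [-0.001, -0.0, -1.0]]
ft_force: [-1.1, -0.2, -1.1]
grip_width: 0.0112
```

```bash
python3 go.py .6148 -.0509 .350 4.6; cat > sadz.py <<'E'
# check of the held saddle in the scene view: fit x,y,z,yaw of bridge silhouette (fingers hide part of plate)
from ov import *
import sys
C=cam('scene'); M=cv2.resize(ymask(C),(1280,960),interpolation=cv2.INTER_NEAREST)
x0,y0,z0=map(float,sys.argv[1:4]); yw=np.radians(4.6)
u=proj(C,[[x0,y0,z0+.02]])[0]; w=np.zeros_like(M); cv2.circle(w,tuple(int(v) for v in u*2),60,1,-1)
def cost(p):
    m=np.zeros_like(M)
    cv2.fillConvexPoly(m,cv2.convexHull((proj(C,tr(S[0],[p[0],p[1],yw])+[0,0,p[2]])*2+1).round().astype(np.int32)),1)
    bb=np.zeros_like(M); cv2.fillConvexPoly(bb,cv2.convexHull((proj(C,tr(S[1],[p[0],p[1],yw])+[0,0,p[2]])*2+1).round().astype(np.int32)),1)
    return ((m!=M)&(w>0)&(cv2.dilate(bb,np.ones((9,9)))==0)).sum()
st=np.array([[0,0,0],[.006,0,0],[0,.006,0],[0,0,.006]])+[x0,y0,z0]
r=minimize(cost,st[0],method='Nelder-Mead',options=dict(initial_simplex=st,xatol=1e-4,fatol=1)); print('saddle fit',r.x.round(4),'expected',x0,y0,z0,'cost',r.fun)
E
python3 sadz.py .615 -.051 .184
```

```text
t 66.45 p [ 0.6142 -0.0509  0.394 ] yaw 4.56 F [-1.1 -0.2 -1.1] w 0.0112
turn rotvec [-0.0004  0.0008 -0.0008] shift cm after turn [ 0.06 -0.    4.4 ] now-axes [0.06 0.   4.4 ]
saddle fit [ 0.6163 -0.0502  0.185 ] expected 0.615 -0.051 0.184 cost 146.0
```

Call:
step_arm --increments '[{"x": 0.03, "y": 0, "z": 1, "wx": 0, "wy": 0, "wz": 0, "gripper": 0.5}, {"x": 0, "y": 0, "z": 1, "wx": 0, "wy": 0, "wz": 0, "gripper": 0.5}, {"x": 0, "y": 0, "z": 0.6, "wx": 0, "wy": 0, "wz": 0, "gripper": 0.5}, {"x": 0, "y": 0, "z": 0.5, "wx": 0, "wy": 0, "wz": 0, "gripper": 0.5}, {"x": 0, "y": 0, "z": 0.5, "wx": 0, "wy": 0, "wz": 0, "gripper": 0.5}, {"x": 0, "y": 0, "z": 0, "wx": 0, "wy": 0, "wz": 0, "gripper": 0.5}, {"x": 0, "y": 0, "z": 0, "wx": 0, "wy": 0, "wz": 0, "gripper": 0.5}]'

```text
time_s: 67.2
position: [0.6149, -0.0509, 0.358]
tool_rot: [[0.997, 0.08, 0.0], [0.08, -0.997, -0.0], [0.0, 0.0, -1.0]]
ft_force: [-0.4, -0.7, -1.5]
grip_width: 0.0116
```

Call:
step_arm --increments '[{"x": 0, "y": 0, "z": 0.4, "wx": 0, "wy": 0, "wz": 0, "gripper": 0.5}, {"x": 0, "y": 0, "z": 0.2, "wx": 0, "wy": 0, "wz": 0, "gripper": 0.5}, {"x": 0, "y": 0, "z": 0, "wx": 0, "wy": 0, "wz": 0, "gripper": 0.5}, {"x": 0, "y": 0, "z": 0, "wx": 0, "wy": 0, "wz": 0, "gripper": 0.5}]'

```text
time_s: 67.6
position: [0.6148, -0.0509, 0.3519]
tool_rot: [[0.997, 0.08, -0.0], [0.08, -0.997, -0.0], [-0.0, 0.0, -1.0]]
ft_force: [0.1, 0.1, -1.0]
grip_width: 0.0117
```

Call:
step_arm --increments '[{"x": 0, "y": 0, "z": 0.15, "wx": 0, "wy": 0, "wz": 0, "gripper": 0.5}, {"x": 0, "y": 0, "z": 0.1, "wx": 0, "wy": 0, "wz": 0, "gripper": 0.5}, {"x": 0, "y": 0, "z": 0, "wx": 0, "wy": 0, "wz": 0, "gripper": 0.5}, {"x": 0, "y": 0, "z": 0, "wx": 0, "wy": 0, "wz": 0, "gripper": 0.5}]'

```text
time_s: 68.0
position: [0.6148, -0.0509, 0.3495]
tool_rot: [[0.997, 0.08, 0.0], [0.08, -0.997, -0.0], [0.0, 0.0, -1.0]]
ft_force: [0.1, 0.2, 0.1]
grip_width: 0.0115
```

Call:
step_arm --increments '[{"x": 0, "y": 0, "z": 0, "wx": 0, "wy": 0, "wz": 0, "gripper": 8.54}, {"x": 0, "y": 0, "z": 0, "wx": 0, "wy": 0, "wz": 0, "gripper": 8.54}, {"x": 0, "y": 0, "z": 0, "wx": 0, "wy": 0, "wz": 0, "gripper": 8.54}, {"x": 0, "y": 0, "z": 0, "wx": 0, "wy": 0, "wz": 0, "gripper": 8.54}, {"x": 0, "y": 0, "z": 0, "wx": 0, "wy": 0, "wz": 0, "gripper": 8.54}, {"x": 0, "y": 0, "z": -2, "wx": 0, "wy": 0, "wz": 0, "gripper": 8.54}, {"x": 0, "y": 0, "z": -3, "wx": 0, "wy": 0, "wz": 0.1, "gripper": 8.54}, {"x": 0, "y": 0, "z": -3, "wx": 0, "wy": 0, "wz": 0.1, "gripper": 8.54}, {"x": 0, "y": 0, "z": 0, "wx": 0, "wy": 0, "wz": 0.107, "gripper": 8.54}, {"x": -2.58, "y": -1.95, "z": 0, "wx": 0, "wy": 0, "wz": 0, "gripper": 8.54}, {"x": -2.58, "y": -1.95, "z": 0, "wx": 0, "wy": 0, "wz": 0, "gripper": 8.54}, {"x": -2.58, "y": -1.95, "z": 0, "wx": 0, "wy": 0, "wz": 0, "gripper": 8.54}, {"x": -2.58, "y": -1.95, "z": 0, "wx": 0, "wy": 0, "wz": 0, "gripper": 8.54}, {"x": -2.58, "y": -1.95, "z": 0, "wx": 0, "wy": 0, "wz": 0, "gripper": 8.54}, {"x": -2.58, "y": -1.95, "z": 0, "wx": 0, "wy": 0, "wz": 0, "gripper": 8.54}, {"x": -2.58, "y": -1.95, "z": 0, "wx": 0, "wy": 0, "wz": 0, "gripper": 8.54}, {"x": -2.58, "y": -1.95, "z": 0, "wx": 0, "wy": 0, "wz": 0, "gripper": 8.54}, {"x": -2.58, "y": -1.95, "z": 0, "wx": 0, "wy": 0, "wz": 0, "gripper": 8.54}, {"x": -2.58, "y": -1.95, "z": 0, "wx": 0, "wy": 0, "wz": 0, "gripper": 8.54}, {"x": 0, "y": 0, "z": 0, "wx": 0, "wy": 0, "wz": 0, "gripper": 8.54}]'

```text
time_s: 70.0
position: [0.4052, 0.199, 0.4299]
tool_rot: [[0.975, -0.222, 0.0], [-0.222, -0.975, 0.001], [-0.0, -0.001, -1.0]]
ft_force: [-0.7, 0.2, -0.7]
grip_width: 0.0857
```

```bash
python3 go.py .407 .1975 .215 -13; python3 sadz.py .615 -.051 .134; python3 - <<'E'
from ov import *
C=cam('scene')
r=fitS([(C,ymask(C))],(.406,.197)); print('scene S2',r.x[:2].round(4),np.degrees(r.x[2]).round(1),round(r.fun,3))
cv2.imwrite('pics/p9.png',np.clip(cv2.resize(C[0][170:330,150:510],None,fx=2.2,fy=2.2,interpolation=3)*1.4,0,255).astype(np.uint8))
E
```

```text
t 70.0 p [0.4052 0.199  0.4299] yaw -12.82 F [-0.7  0.2 -0.7] w 0.0857
turn rotvec [-0.0007  0.      0.0032] shift cm after turn [ 0.21  0.11 21.49] now-axes [ 0.21  0.12 21.49]
saddle fit [ 0.6149 -0.0518  0.1361] expected 0.615 -0.051 0.134 cost 130.0
scene S2 [0.4049 0.1978] -11.9 0.157
```

View pics/p9.png

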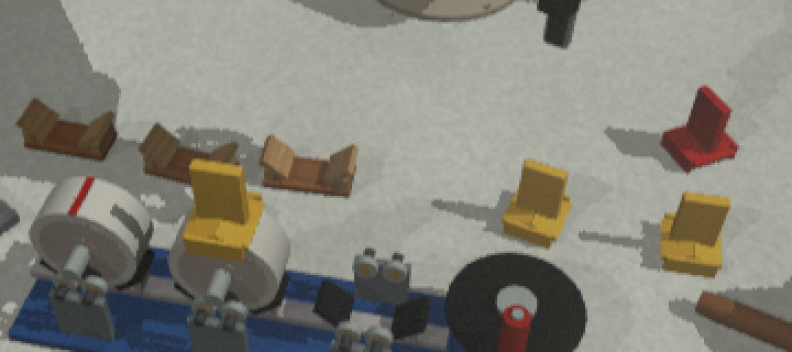

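Saddle 3 sits astride wheel A at (222,215); its fit is within 1–2 mm of what I expected. Next is saddle 2 at (540,200).

Call:
step_arm --increments '[{"x": 0.1, "y": 0.05, "z": 4, "wx": 0, "wy": 0, "wz": 0, "gripper": 8.54}, {"x": 0, "y": 0, "z": 4, "wx": 0, "wy": 0, "wz": 0, "gripper": 8.54}, {"x": 0, "y": 0, "z": 4, "wx": 0, "wy": 0, "wz": 0, "gripper": 8.54}, {"x": 0, "y": 0, "z": 4, "wx": 0, "wy": 0, "wz": 0, "gripper": 8.54}, {"x": 0, "y": 0, "z": 3, "wx": 0, "wy": 0, "wz": 0, "gripper": 8.54}, {"x": 0, "y": 0, "z": 1.5, "wx": 0, "wy": 0, "wz": 0, "gripper": 8.54}, {"x": 0, "y": 0, "z": 1, "wx": 0, "wy": 0, "wz": 0, "gripper": 8.54}, {"x": 0, "y": 0, "z": 0, "wx": 0, "wy": 0, "wz": 0, "gripper": 0.5}, {"x": 0, "y": 0, "z": 0, "wx": 0, "wy": 0, "wz": 0, "gripper": 0.5}, {"x": 0, "y": 0, "z": 0, "wx": 0, "wy": 0, "wz": 0, "gripper": 0.5}, {"x": 0, "y": 0, "z": 0, "wx": 0, "wy": 0, "wz": 0, "gripper": 0.5}, {"x": 0, "y": 0, "z": 0, "wx": 0, "wy": 0, "wz": 0, "gripper": 0.5}, {"x": 0, "y": 0, "z": 0, "wx": 0, "wy": 0, "wz": 0, "gripper": 0.5}, {"x": 0, "y": 0, "z": 0, "wx": 0, "wy": 0, "wz": 0, "gripper": 0.5}, {"x": 0, "y": 0, "z": 0, "wx": 0, "wy": 0, "wz": 0, "gripper": 0.5}, {"x": 0, "y": 0, "z": 0, "wx": 0, "wy": 0, "wz": 0, "gripper": 0.5}, {"x": 0, "y": 0, "z": 0, "wx": 0, "wy": 0, "wz": 0, "gripper": 0.5}]' --newtons 60

```text
time_s: 71.8
position: [0.4082, 0.1965, 0.215]
tool_rot: [[0.974, -0.225, 0.001], [-0.225, -0.974, 0.0], [0.001, -0.0, -1.0]]
ft_force: [-0.8, -0.3, 6.5]
grip_width: 0.0117
```

```bash
python3 go.py .6250 -.1807 .42 4.6
```

```text
t 71.8 p [0.4082 0.1965 0.215 ] yaw -13.0 F [-0.8 -0.3  6.5] w 0.0117
turn rotvec [-2.000e-04 -9.000e-04 -3.071e-01] shift cm after turn [ 18.58  39.34 -20.5 ] now-axes [ 29.62  31.87 -20.48]
```

Call:
step_arm --increments '[{"x": 0, "y": 0, "z": -1.5, "wx": 0, "wy": 0, "wz": 0, "gripper": 0.5}, {"x": 0, "y": 0, "z": -3, "wx": 0, "wy": 0, "wz": 0, "gripper": 0.5}, {"x": 0, "y": 0, "z": -4, "wx": 0, "wy": 0, "wz": 0, "gripper": 0.5}, {"x": 0, "y": 0, "z": -4, "wx": 0, "wy": 0, "wz": -0.1, "gripper": 0.5}, {"x": 0, "y": 0, "z": -4, "wx": 0, "wy": 0, "wz": -0.1, "gripper": 0.5}, {"x": 0, "y": 0, "z": -4, "wx": 0, "wy": 0, "wz": -0.107, "gripper": 0.5}, {"x": 0, "y": 0, "z": -4, "wx": 0, "wy": 0, "wz": 0, "gripper": 0.5}, {"x": 1.55, "y": 3.28, "z": 0, "wx": 0, "wy": 0, "wz": 0, "gripper": 0.5}, {"x": 1.55, "y": 3.28, "z": 0, "wx": 0, "wy": 0, "wz": 0, "gripper": 0.5}, {"x": 1.55, "y": 3.28, "z": 0, "wx": 0, "wy": 0, "wz": 0, "gripper": 0.5}, {"x": 1.55, "y": 3.28, "z": 0, "wx": 0, "wy": 0, "wz": 0, "gripper": 0.5}, {"x": 1.55, "y": 3.28, "z": 0, "wx": 0, "wy": 0, "wz": 0, "gripper": 0.5}, {"x": 1.55, "y": 3.28, "z": 0, "wx": 0, "wy": 0, "wz": 0, "gripper": 0.5}, {"x": 1.55, "y": 3.28, "z": 0, "wx": 0, "wy": 0, "wz": 0, "gripper": 0.5}, {"x": 1.55, "y": 3.28, "z": 0, "wx": 0, "wy": 0, "wz": 0, "gripper": 0.5}, {"x": 1.55, "y": 3.28, "z": 0, "wx": 0, "wy": 0, "wz": 0, "gripper": 0.5}, {"x": 1.55, "y": 3.28, "z": 0, "wx": 0, "wy": 0, "wz": 0, "gripper": 0.5}, {"x": 1.55, "y": 3.28, "z": 0, "wx": 0, "wy": 0, "wz": 0, "gripper": 0.5}, {"x": 1.55, "y": 3.28, "z": 0, "wx": 0, "wy": 0, "wz": 0, "gripper": 0.5}, {"x": 0, "y": 0, "z": 0, "wx": 0, "wy": 0, "wz": 0, "gripper": 0.5}]'

```text
time_s: 73.8
position: [0.6262, -0.1848, 0.4574]
tool_rot: [[0.997, 0.076, -0.002], [0.076, -0.997, 0.0], [-0.002, -0.0, -1.0]]
ft_force: [0.3, -0.6, -1.8]
grip_width: 0.0117
```

```bash
python3 go.py .6252 -.1807 .394 4.6; python3 sadz.py .6252 -.181 .24
```

```text
t 73.8 p [ 0.6262 -0.1848  0.4574] yaw 4.38 F [ 0.3 -0.6 -1.8] w 0.0117
turn rotvec [-0.0004  0.0018 -0.0039] shift cm after turn [-0.07 -0.41  6.34] now-axes [-0.06 -0.41  6.34]
saddle fit [ 0.6265 -0.1844  0.2447] expected 0.6252 -0.181 0.24 cost 275.0
```

Call:
step_arm --increments '[{"x": 0.1, "y": 0, "z": 2.5, "wx": 0, "wy": 0, "wz": 0, "gripper": 0.5}, {"x": 0, "y": 0, "z": 2.5, "wx": 0, "wy": 0, "wz": 0, "gripper": 0.5}, {"x": 0, "y": 0, "z": 1.3, "wx": 0, "wy": 0, "wz": 0, "gripper": 0.5}, {"x": 0, "y": 0, "z": 0, "wx": 0, "wy": 0, "wz": 0, "gripper": 0.5}, {"x": 0, "y": 0, "z": 0, "wx": 0, "wy": 0, "wz": 0, "gripper": 0.5}, {"x": 0, "y": 0, "z": 0, "wx": 0, "wy": 0, "wz": 0, "gripper": 0.5}]'

```text
time_s: 74.45
position: [0.6259, -0.1806, 0.3979]
tool_rot: [[0.997, 0.08, 0.002], [0.08, -0.997, -0.001], [0.002, 0.001, -1.0]]
ft_force: [0.4, -0.8, -1.5]
grip_width: 0.0111
```

```bash
python3 go.py .6263 -.1807 .350 4.6; python3 sadz.py .6262 -.181 .179
```

```text
t 74.45 p [ 0.6259 -0.1806  0.3979] yaw 4.6 F [ 0.4 -0.8 -1.5] w 0.0111
turn rotvec [ 0.0012 -0.002   0.0001] shift cm after turn [0.03 0.02 4.79] now-axes [0.02 0.01 4.79]
saddle fit [ 0.6245 -0.1816  0.1835] expected 0.6262 -0.181 0.179 cost 213.0
```

Call:
step_arm --increments '[{"x": 0.04, "y": 0, "z": 1.3, "wx": 0, "wy": 0, "wz": 0, "gripper": 0.5}, {"x": 0, "y": 0, "z": 1, "wx": 0, "wy": 0, "wz": 0, "gripper": 0.5}, {"x": 0, "y": 0, "z": 0.6, "wx": 0, "wy": 0, "wz": 0, "gripper": 0.5}, {"x": 0, "y": 0, "z": 0.5, "wx": 0, "wy": 0, "wz": 0, "gripper": 0.5}, {"x": 0, "y": 0, "z": 0.5, "wx": 0, "wy": 0, "wz": 0, "gripper": 0.5}, {"x": 0, "y": 0, "z": 0, "wx": 0, "wy": 0, "wz": 0, "gripper": 0.5}, {"x": 0, "y": 0, "z": 0, "wx": 0, "wy": 0, "wz": 0, "gripper": 0.5}]'

```text
time_s: 75.2
position: [0.6265, -0.1809, 0.3576]
tool_rot: [[0.997, 0.08, 0.0], [0.08, -0.997, -0.0], [0.0, 0.0, -1.0]]
ft_force: [-0.6, 0.0, -0.6]
grip_width: 0.0113
```

Call:
step_arm --increments '[{"x": 0, "y": 0, "z": 0.4, "wx": 0, "wy": 0, "wz": 0, "gripper": 0.5}, {"x": 0, "y": 0, "z": 0.2, "wx": 0, "wy": 0, "wz": 0, "gripper": 0.5}, {"x": 0, "y": 0, "z": 0, "wx": 0, "wy": 0, "wz": 0, "gripper": 0.5}, {"x": 0, "y": 0, "z": 0, "wx": 0, "wy": 0, "wz": 0, "gripper": 0.5}]'

```text
time_s: 75.6
position: [0.6264, -0.181, 0.3515]
tool_rot: [[0.997, 0.08, 0.0], [0.08, -0.997, -0.0], [0.0, 0.0, -1.0]]
ft_force: [-0.1, -0.3, -1.2]
grip_width: 0.0113
```

Straddling cleanly. Now the last 2 mm, then release and retreat.

Call:
step_arm --increments '[{"x": 0, "y": 0, "z": 0.15, "wx": 0, "wy": 0, "wz": 0, "gripper": 0.5}, {"x": 0, "y": 0, "z": 0.1, "wx": 0, "wy": 0, "wz": 0, "gripper": 0.5}, {"x": 0, "y": 0, "z": 0, "wx": 0, "wy": 0, "wz": 0, "gripper": 0.5}, {"x": 0, "y": 0, "z": 0, "wx": 0, "wy": 0, "wz": 0, "gripper": 8.54}, {"x": 0, "y": 0, "z": 0, "wx": 0, "wy": 0, "wz": 0, "gripper": 8.54}, {"x": 0, "y": 0, "z": 0, "wx": 0, "wy": 0, "wz": 0, "gripper": 8.54}, {"x": 0, "y": 0, "z": 0, "wx": 0, "wy": 0, "wz": 0, "gripper": 8.54}, {"x": 0, "y": 0, "z": 0, "wx": 0, "wy": 0, "wz": 0, "gripper": 8.54}, {"x": 0, "y": 0, "z": -2, "wx": 0, "wy": 0, "wz": 0, "gripper": 8.54}, {"x": 0, "y": 0, "z": -3, "wx": 0, "wy": 0, "wz": 0, "gripper": 8.54}, {"x": 0, "y": 0, "z": -4, "wx": 0, "wy": 0, "wz": 0, "gripper": 8.54}, {"x": -3, "y": 0, "z": 0, "wx": 0, "wy": 0, "wz": 0, "gripper": 8.54}, {"x": -3, "y": 0, "z": 0, "wx": 0, "wy": 0, "wz": 0, "gripper": 8.54}, {"x": -3, "y": 0, "z": 0, "wx": 0, "wy": 0, "wz": 0, "gripper": 8.54}, {"x": -3, "y": 0, "z": 0, "wx": 0, "wy": 0, "wz": 0, "gripper": 8.54}, {"x": -3, "y": 0, "z": 0, "wx": 0, "wy": 0, "wz": 0, "gripper": 8.54}, {"x": -3, "y": 0, "z": 0, "wx": 0, "wy": 0, "wz": 0, "gripper": 8.54}, {"x": 0, "y": 0, "z": 0, "wx": 0, "wy": 0, "wz": 0, "gripper": 8.54}, {"x": 0, "y": 0, "z": 0, "wx": 0, "wy": 0, "wz": 0, "gripper": 8.54}, {"x": 0, "y": 0, "z": 0, "wx": 0, "wy": 0, "wz": 0, "gripper": 8.54}]'

```text
time_s: 77.6
position: [0.4476, -0.1954, 0.439]
tool_rot: [[0.997, 0.08, 0.0], [0.08, -0.997, -0.0], [0.0, 0.0, -1.0]]
ft_force: [-0.3, -1.0, 0.7]
grip_width: 0.0854
```

```bash
python3 go.py .5 -.18 .43 4.6; python3 sadz.py .6265 -.181 .134; python3 sadz.py .615 -.051 .134; python3 - <<'E'
from h import *
C=cam('scene');T=cam('top')
a=cv2.resize(C[0][200:340,150:430],(700,350),interpolation=3); b=cv2.resize(T[0][140:220,220:450],(700,243),interpolation=3)
cv2.imwrite('pics/p10.png',np.clip(np.vstack([a,b])*1.4,0,255).astype(np.uint8))
E
```

```text
t 77.6 p [ 0.4476 -0.1954  0.439 ] yaw 4.59 F [-0.3 -1.   0.7] w 0.0854
turn rotvec [ 0.0002 -0.0004 -0.0001] shift cm after turn [ 5.35 -1.11  0.9 ] now-axes [ 5.35 -1.11  0.9 ]
saddle fit [ 0.6263 -0.1809  0.1364] expected 0.6265 -0.181 0.134 cost 197.0
saddle fit [ 0.6154 -0.0512  0.1378] expected 0.615 -0.051 0.134 cost 144.0
```

View pics/p10.png

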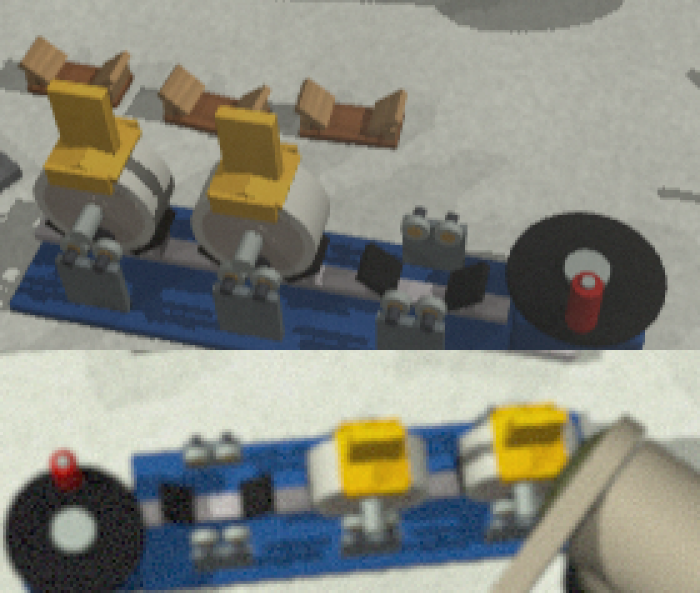

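Both saddles sit squarely astride the wheels at (222,160) and (85,140), and the crank is at its start. I'm handing in.

```bash
python3 -c "
from rig import env
env.close_job()"
```

```text
the job is handed in; nothing more can be done
```

I finished the whole job and handed it in at about 78 s of the 210 s; no verdict is reported. Only two wheels were present. I set them in the middle and right stations of the stand, wound the crank to its stop, let them settle, wound it back, and set a yellow saddle on each.

- **First settling disagreed:** after the first winding, the middle wheel came to rest with its heavy side about 0.18–0.2 rad off vertical, right at the 0.2 limit. I put the saddle back on the bench and turned that wheel upright by hand on the raised cradle. Then I repeated the full wind and hands-off settling.
- **Second settling:** both wheels read within about 0.03 rad of vertical. They did not move between repeated pictures, and stayed that way once lifted and locked. Because I turned the middle wheel beforehand, its final angle comes partly from me and not only from its own swing.
- **Crank:** it reached the stop in both directions, with tangential forces of 7–29 N, and ended at its start.
- **Saddles:** saddle 2 was knocked a few centimetres aside during the run, so I located it again before gripping it. In the last pictures both saddles sit astride the wheels. The fits put them within about 1 mm horizontally of where I meant them, with heights 2–4 mm above nominal, which I put down to the scene camera's bias.
- **Left alone:** I did not move the red look-alike, the mallet, the brush or the third saddle.

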